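# Slide the battery box home in its charging dock and start the charge

### The arm

A 6-joint arm with a two-finger parallel gripper is mounted at the origin on the work surface. World frame = base frame: x ahead of the robot, y to its left, z up, the work surface at z = 0. Lengths are in m, angles in rad, forces in N, time in s.
With the tool pointing down it reaches from about 0.4 to 0.825 m from the base axis. Payload 7 kg.
Tool frame: the origin (TCP) lies midway between the tips of the shut fingers; the grasp point (between the pads) lies 19 mm behind it (ctrl.grip_depth is the distance from the TCP to the grasp point, in m); z points along the fingers, y is the direction in which the jaws open and shut (so a half turn about z gives the same grasp; the last joint's range is limited). The gripper opens to 85 mm and grips with 20 to 120 N. Pads are 22 mm wide; open, the fingers measure 114 mm over their backs; the gripper's body (76 mm by 85 mm) begins 54 mm behind the grasp point. The pads swing forward as they close: fully open they stand 13 mm farther back than shut.
Start: joints at [1.558, 0.359, 0.012, 0, -1.224, -0.288], TCP at [0.2, 0.645, 0.231] pointing down, gripper open.
Joint ranges: [-3.07, 3.07], [-1.43, 2.12], [-1.02, 1.25], [-3.03, 1.67], [-3.05, -0], [-3.03, 3.03]. Speed limits (rad/s): [2.39, 2.39, 3.01, 3.14, 3.14, 3.14].

### API

Orientations are given as a rotation vector (axis times angle).
In Python, from workcell import ctrl gives the robot as it stands.
- The arm moves only by the tool drive_tool, never from a script. Its argument "steps" is a list of rows, each an object of numbers: "wx", "wy", "wz": the turn, a rotation vector about the tool's x, y, z in rad; "tx", "ty", "tz": the shift along the tool's x, y, z in m; "hand": the closure in counts, from 0 (fully open) to 255 (shut). A call has 1 to 8 rows; each row shifts and turns the pose as measured when the row begins, along the tool's axes as they then stand; what a row does not reach is not made up. A row lasts 1/10 s, in which the tool goes at most 50 mm and 8.59 degrees, less where a joint would pass 70% of its speed; a pose out of reach is approached as far as the arm can. A call with a gripper value outside its range is refused whole. The fingers move at their own pace and stop on an object; "newtons" is the grip in N (left out, the last holds). Time passes only in rows, so rows that do not move let the fingers close. It gives the time, the measured TCP pose, the force and the opening at its end, in the units of the state.
- ctrl.read_state(): the state, without advancing time (a new reading comes with each control period).
- ctrl.grab_frame(name): name is "side" or "top" or "wrist"; returns the picture (384x512x3 uint8, red, green, blue); there is no depth.
- ctrl.get_calibration(name): a dict with "camera_matrix" (3x3 intrinsics, pixels), "R" (3x3) and "t" (3): a world point X has camera coordinates R X + t. Camera axes: x right, y down, z forward; pixel columns grow to the right and rows downward; lengths in m; the calibration is good to about 2 mm. A picture is of the moment at which its call begins: read the wrist's pose just before it. get_calibration takes no time and is no camera call; for the wrist camera it gives the pose at the moment of the call.
- ctrl.hand_in(): hands the job in, once; it reports no verdict.
The state is a dict: "clock": time; "q": joint angles; "qvel": joint speeds; "joint_torque": joint torques, N m; "position": TCP position; "ee_rot": TCP orientation; "force": force on the tool from outside, world axes, zero at the start; "torque": the same for the moment, N m; "opening": finger opening in m.
Only numpy, scipy, OpenCV 4.12 (cv2) and the standard library are available. Lean on these libraries where they do the work, as an engineer would, in place of code of your own. Each camera call takes 0.05 s, during which the arm holds its last target.

### The job

Push the tall battery box low down near its base so that it slides along the bench, without tipping, into the charging dock between the guide rails until it stands square and flat against the back stop. Then press the start button on the dock's console fully down with a fingertip and let it go. Do not lift the box or touch its carry handle, and leave the meters and the gas can where they are.

Things in the scene. Friction and masses are not known exactly. Their poses are not given: they have to be found in the camera images.
- battery_box: Heavy grey upright box, 80 mm deep (x), 130 wide (y), 170 high, about 1.5 kg, loose on the bench, a black carry handle on top (to 198 mm high). Origin: centre of underside, z up. Its -x face (two steel latches, paper label) looks roughly to the robot: push on it. Its +x face goes to the back stop. Slides when pushed below about 45 mm high; pushed much higher it tips over.
- push_face (a point): Centre of the lower edge of the box's -x face, at bench height (40 mm from the box's origin along its -x); axes as the box.
- dock: Charging dock fixed to the bench, open towards its -x; the bench is its floor. Origin: on the bench, where the centre of the box's underside is when the box is fully home with equal axes; z up. Steel back stop, 60 mm high, face at x = +40 mm; 110 mm high grey charger housing behind it (to x = +130). A 45 mm high console stands at y = -120 to -200, x = -45 to +85.
- dock_mouth (a point): Point on the bench midway between the tips of the dock's guide rails (50 mm in front of the dock's origin); axes as the dock. Two steel rails, 22 mm high, 10 thick: inner faces at dock y = +72 and -72 mm from dock x = -10 to +50 mm, flared outwards to about y = +95 and -95 at x = -50.
- start_button_top (a point): Centre of the top of the round grey start button (30 mm across) on the dock's console, facing up, in dock coordinates at x = -15, y = -160 mm. It is pressed straight down.
- start_button (a joint): Travel of the start button, m: 0 released, 0.006 fully down; spring, about 5 N at full travel; it comes back by itself.
- carry_handle: The black carry handle on top of the battery box (fixed to it); not to be touched by the fingers. Origin: centre of the box's top, 170 mm above its underside.
- multimeter: Yellow multimeter lying on the bench, 150 x 75 x 40 mm, in front of the console; bystander. Origin: centre of its underside.
- detector: Yellow gas detector lying on the bench, 90 x 60 x 35 mm, on the dock's +y side; bystander. Origin: centre of its underside.
- gas_can: Aluminium gas can standing upright, 60 mm across, 150 mm high, on the dock's +y side; bystander. Origin: centre of its underside.
Not all that is in view belongs to the job. Of the things shaped like the battery_box, the grey one is meant.

How it is judged:
On the way, in this order (a step that is already met when the one before it is completed fails the run):
1. the battery box stands fully home against the back stop (x of battery_box in the frame of dock above -0.008 m and angle between the x axis of battery_box and the x axis of dock, either way round below 0.1 rad and angle between battery_box's own z axis and vertical below 0.05 rad and value of joint start_button below 0.002 m), for 0.2 s.
2. the start button is pressed fully down by the fingers (value of joint start_button above 0.005 m and contact force between the fingers and start_button above 0.5 N), for 0.05 s.
At the end, for the whole second after the job is handed in: The box stands upright on the bench at rest between the rails, within 8 mm of the back stop, within 12 mm of the middle and 0.1 rad of square, and the start button has come back up (all of step 1 and x of battery_box in the frame of dock below 0.006 m and y of battery_box in the frame of dock between -0.012 and 0.012 m and height (world z) of battery_box below 0.005 m and linear speed of battery_box below 0.01 m/s); the robot touches nothing.
It fails at once if the battery box tips by more than 0.17 rad (10 degrees) (angle between battery_box's own z axis and vertical above 0.17 rad).
It fails at once if the battery box is lifted off the bench (more than 12 mm) (height (world z) of battery_box above 0.012 m).
It fails at once if the fingers touch the carry handle (contact force between the fingers and carry_handle above 1 N).
It fails at once if the multimeter or the detector is moved more than 20 mm (distance of any of multimeter, detector from where it was at the start of the episode above 0.02 m).
It fails at once if the gas can is moved more than 20 mm or tipped (distance of gas_can from where it was at the start of the episode above 0.02 m or angle between gas_can's own z axis and vertical above 0.2 rad).
It also fails if it takes over 64 s, if anything falls off the work surface, if the arm or the gripper's body presses on something with over 40 N, if the wrist force passes 120 N, or if a joint passes its speed limit or range.

## Working session

There is one attempt and no reset: what is moved stays moved. The work goes in short steps, Python scripts to look and compute and a tool call to move; the robot and the scene stay as the last step left them, time stands still between calls to the robot, and variables do not carry over. Pictures are saved under pics/ and viewed, and the job is handed in when it is done.

Besides the shell and the picture viewer there is one more tool, called after "Emit:" as name(argument=value, ...) on one line, values as JSON. drive_tool: Moves the arm, as the interface text tells. Its arguments: {"type":"object","properties":{"steps":{"type":"array","items":{"type":"object","properties":{"wx":{"type":"number"},"wy":{"type":"number"},"wz":{"type":"number"},"tx":{"type":"number"},"ty":{"type":"number"},"tz":{"type":"number"},"hand":{"type":"number"}}}},"newtons":{"type":"number"}},"required":["steps"]}

```bash
mkdir -p pics; ls; python3 - <<'E'
from workcell import ctrl
import cv2,numpy as np
for n in ["side","top"]:
    im=ctrl.grab_frame(n); cv2.imwrite(f"pics/{n}0.png",im[:,:,::-1])
    c=ctrl.get_calibration(n); np.savez(f"cal_{n}.npz",**{k:np.array(v) for k,v in c.items()}); print(n,c)
s=ctrl.read_state(); print(s)
E
```

```text
pics
side {'camera_matrix': array([[488.33389553,   0.        , 253.99181175],
       [  0.        , 488.33389553, 187.82693411],
       [  0.        ,   0.        ,   1.        ]]), 'R': array([[-0.99996437,  0.00392847,  0.00747218],
       [ 0.00141566,  0.95062567, -0.31033666],
       [-0.0083224 , -0.31031502, -0.95059735]]), 't': array([0.54888216, 0.032407  , 1.31568291])}
top {'camera_matrix': array([[418.23687917,   0.        , 263.10557882],
       [  0.        , 418.23687917, 191.60173328],
       [  0.        ,   0.        ,   1.        ]]), 'R': array([[ 0.06599477, -0.99781435, -0.00334766],
       [-0.97020513, -0.06338416, -0.23384707],
       [ 0.23312377,  0.0186806 , -0.97226763]]), 't': array([-0.01919063,  0.57379697,  1.08530702])}
{'clock': 0.1, 'q': array([ 1.55808691e+00,  3.59283737e-01,  1.11512056e-02, -3.13551672e-04,
       -1.22409146e+00, -2.88120540e-01]), 'qvel': array([ 0.00078212, -0.00282624,  0.0021457 ,  0.00101921, -0.00090704,
       -0.00020524]), 'joint_torque': array([-2.90667878e-03, -5.84764445e+01,  2.94107276e+01,  6.95450082e+00,
       -3.17795144e-03,  4.32776460e-06]), 'position': array([0.19989416, 0.64427224, 0.23047717]), 'ee_rot': array([ 3.10465754e+00, -4.70710506e-01, -1.50805589e-04]), 'force': array([ 0.81694961,  0.58150566, -0.65168987]), 'torque': array([ 0.01616508, -0.00520375,  0.02430552]), 'opening': 0.08551984256357986}
```

View pics/side0.png

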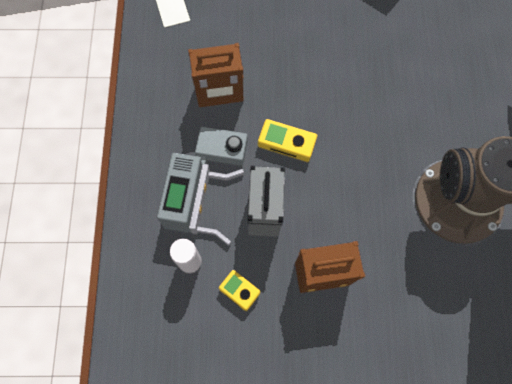

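View pics/top0.png

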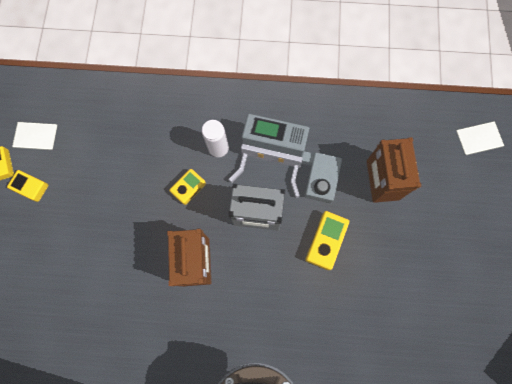

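Candidates for the battery box, in the top picture: the grey box at (257,205), brown boxes at (190,258) and (393,170). I choose the grey one, in front of the dock mouth, and check it in a close crop.

```bash
python3 - <<'E'
import cv2
a=cv2.imread("pics/top0.png")[100:250,200:350]; cv2.imwrite("pics/topc.png",cv2.resize(a,(600,600),interpolation=cv2.INTER_CUBIC))
a=cv2.imread("pics/side0.png")[110:260,150:300]; cv2.imwrite("pics/sidec.png",cv2.resize(a,(600,600),interpolation=cv2.INTER_CUBIC))
E
```

```text
(no output)
```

View pics/topc.png

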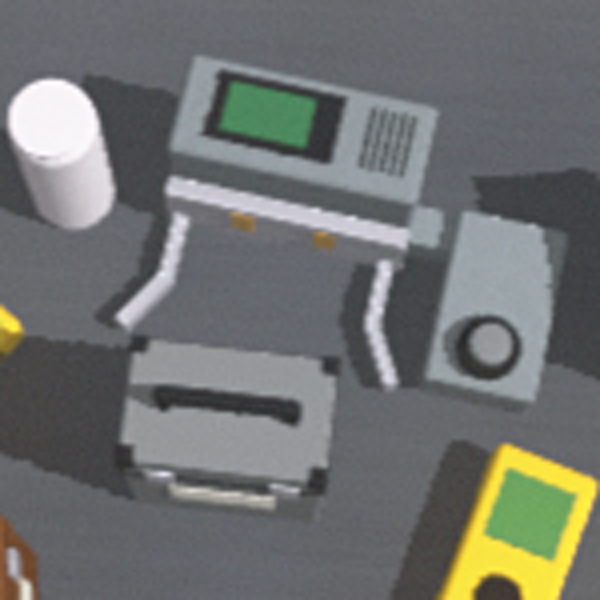

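View pics/sidec.png

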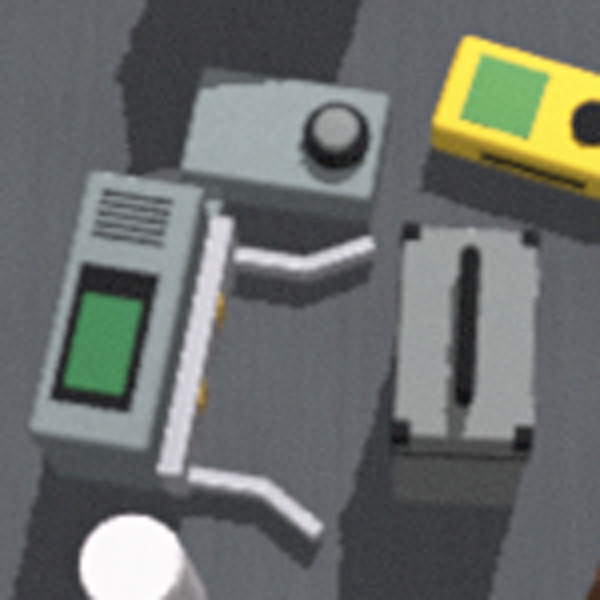

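Crops: the grey box (handle, corner caps, label and latches on its near face) is the target. The dock, rails and button (top crop (488,342), side crop (338,130)) are clear. Fitting the poses now.

```bash
cat > h.py <<'E'
import numpy as np,cv2
from scipy.optimize import least_squares
C={n:dict(np.load(f"cal_{n}.npz")) for n in ["side","top"]}
OFF={"top":(200,100),"side":(150,110)}
def full(n,p): return (np.array(p)+.5)/4-.5+np.array(OFF[n])
def proj(c,X):
    x=(c["R"]@np.atleast_2d(X).T).T+c["t"]; x=x@c["camera_matrix"].T; return x[:,:2]/x[:,2:]
def tf(p,X):
    c,s=np.cos(p[2]),np.sin(p[2]); X=np.atleast_2d(X).astype(float)
    return np.c_[p[0]+c*X[:,0]-s*X[:,1],p[1]+s*X[:,0]+c*X[:,1],X[:,2]]
def fit(obs,x0):
    f=lambda p: np.concatenate([proj(C[n],tf(p,np.array(X)/1000))[0]-full(n,uv) for n,X,uv in obs])
    r=least_squares(f,x0,loss="soft_l1"); return r.x,f(r.x).reshape(-1,2)
def rayz(n,uv,z):
    c=C[n];d=c["R"].T@np.linalg.inv(c["camera_matrix"])@np.r_[uv,1];o=-c["R"].T@c["t"];return o+d*(z-o[2])/d[2]
E
cat > fit0.py <<'E'
from h import *
T,S="top","side"
b=[(T,(40,65,170),(134,338)),(T,(40,-65,170),(338,358)),(T,(-40,-65,170),(326,490)),(T,(-40,65,170),(119,466)),
(S,(40,-65,170),(403,226)),(S,(-40,-65,170),(538,230)),(S,(-40,65,170),(530,449)),(S,(40,65,170),(394,442))]
d=[(T,(-45,-120,45),(428,380)),(T,(-45,-200,45),(532,405)),(T,(85,-120,45),(465,212)),(S,(-45,-120,45),(373,197)),(S,(-45,-200,45),(388,95)),(S,(85,-120,45),(183,168)),
(T,(-10,77,22),(172,272)),(T,(-10,-77,22),(373,323)),(S,(-10,-77,22),(303,265)),(S,(-10,77,22),(265,488)),(T,(-50,98,22),(122,321)),(T,(-50,-98,22),(390,385)),(S,(-50,-98,22),(373,243)),(S,(-50,98,22),(318,530))]
if __name__=="__main__":
    pb,rb=fit(b,[.6,0,0]); print("box",pb,"\n",rb.round(1))
    pd,rd=fit(d,[.75,0,0]); print("dock",pd,"\n",rd.round(1))
    P=tf(pd,[-.015,-.16,.055]); print("btn",P, [rayz("top",full(T,(488,342)),z) for z in(.05,.06)],[rayz("side",full(S,(338,130)),z) for z in(.05,.06)])
    c,s=np.cos(pd[2]),np.sin(pd[2]); dx=pb[:2]-pd[:2]; print("box in dock",c*dx[0]+s*dx[1],-s*dx[0]+c*dx[1],pb[2]-pd[2])
E
python3 fit0.py
```

```text
box [ 0.52106744  0.03189183 -0.04274711] 
 [[-0.8 -0.1]
 [-0.4  0.3]
 [-0.5 -1.3]
 [-1.1 -0.9]
 [ 0.2 -0.4]
 [ 0.1 -0.1]
 [ 1.  -1.8]
 [ 0.1 -1.4]]
dock [ 0.64541147  0.0105355  -0.18041694] 
 [[-1.5 -0.4]
 [ 0.4  0.1]
 [-0.7 -1.1]
 [-0.4  0.7]
 [ 1.2 -0.9]
 [-0.8 -0.2]
 [-1.6  1. ]
 [-0.3  0.6]
 [ 1.4 -0.7]
 [-0.6 -1.1]
 [ 0.3 -0.1]
 [-0.6 -0. ]
 [ 0.   0.1]
 [-0.2 -1.1]]
btn [[ 0.60194457 -0.14417594  0.055     ]] [array([ 0.60754386, -0.14407227,  0.05      ]), array([ 0.60488801, -0.14283453,  0.06      ])] [array([ 0.60194837, -0.14752503,  0.05      ]), array([ 0.60159879, -0.14319203,  0.06      ])]
box in dock -0.12615796750936611 -0.0013025695689931928 0.13766982249171017
```

```bash
cat >> h.py <<'E'
from scipy.spatial.transform import Rotation as Ro
def target(yaw,tilt):  # tool x towards yaw, pointing down, then tilted forward by tilt
    c,s=np.cos(yaw),np.sin(yaw)
    x=np.array([c,s,0]);y=np.array([s,-c,0]);z=np.array([0,0,-1.])
    R=Ro.from_matrix(np.c_[x,y,z]); return R*Ro.from_rotvec([0,tilt,0])
def rows(st,pos,R,n):
    p=np.array(st["position"]);Rc=Ro.from_rotvec(st["ee_rot"]); rv=(Rc.inv()*R).as_rotvec()
    print("rotvec tool",rv.round(4),"deg",np.degrees(np.linalg.norm(rv)).round(1),"dist",np.linalg.norm(np.array(pos)-p).round(4))
    step=(np.array(pos)-p)/n
    for i in range(n):
        Ri=Rc*Ro.from_rotvec(rv*i/n); t=Ri.inv().apply(step)
        print({k:round(float(v),4) for k,v in zip(["wx","wy","wz","tx","ty","tz"],np.r_[rv/n,t])})
def show(st):
    R=Ro.from_rotvec(st["ee_rot"]).as_matrix()
    print("t",st["clock"],"pos",st["position"].round(4),"tilt",np.arctan2(np.hypot(*R[:2,2]),-R[2,2]).round(4),"xyaw",np.arctan2(R[1,0],R[0,0]).round(4),"ypar",np.arctan2(-R[0,1],R[1,1]).round(4),"F",st["force"].round(1),"q",st["q"].round(3),"op",round(st["opening"],4))
E
python3 - <<'E'
from h import *
from workcell import ctrl
for uv in [(169,232),(208,230),(209,280),(170,285)]: print(rayz("top",uv,.17).round(3))
s=ctrl.read_state(); show(s)
c=ctrl.get_calibration("wrist"); cp=-c["R"].T@c["t"]; R=Ro.from_rotvec(s["ee_rot"]); print("cam in tool",R.inv().apply(cp-s["position"]),R.inv().apply(c["R"][2]))
for yaw in(-.04,):
  rows(s,[.40,.04,.30],target(yaw,.0),20)
E
```

```text
[0.433 0.24  0.17 ]
[0.444 0.145 0.17 ]
[0.324 0.131 0.17 ]
[0.307 0.223 0.17 ]
t 0.1 pos [0.1999 0.6443 0.2305] tilt 0.0015 xyaw -0.3009 ypar 2.8407 F [ 0.8  0.6 -0.7] q [ 1.558  0.359  0.011 -0.    -1.224 -0.288] op 0.0855
cam in tool [ 0.07462904 -0.00158201 -0.14254876] [-2.86524481e-01  7.22805818e-04  9.58072648e-01]
rotvec tool [ 1.500e-03  1.000e-04 -2.609e-01] deg 15.0 dist 0.6403
{'wx': 0.0001, 'wy': 0.0, 'wz': -0.013, 'tx': 0.0185, 'ty': 0.0259, 'tz': -0.0034}
{'wx': 0.0001, 'wy': 0.0, 'wz': -0.013, 'tx': 0.0182, 'ty': 0.0261, 'tz': -0.0034}
{'wx': 0.0001, 'wy': 0.0, 'wz': -0.013, 'tx': 0.0178, 'ty': 0.0264, 'tz': -0.0034}
{'wx': 0.0001, 'wy': 0.0, 'wz': -0.013, 'tx': 0.0175, 'ty': 0.0266, 'tz': -0.0034}
{'wx': 0.0001, 'wy': 0.0, 'wz': -0.013, 'tx': 0.0171, 'ty': 0.0268, 'tz': -0.0034}
{'wx': 0.0001, 'wy': 0.0, 'wz': -0.013, 'tx': 0.0168, 'ty': 0.027, 'tz': -0.0034}
{'wx': 0.0001, 'wy': 0.0, 'wz': -0.013, 'tx': 0.0164, 'ty': 0.0273, 'tz': -0.0034}
{'wx': 0.0001, 'wy': 0.0, 'wz': -0.013, 'tx': 0.0161, 'ty': 0.0275, 'tz': -0.0034}
{'wx': 0.0001, 'wy': 0.0, 'wz': -0.013, 'tx'
[... 248 characters left out ...]
: 0.0146, 'ty': 0.0283, 'tz': -0.0035}
{'wx': 0.0001, 'wy': 0.0, 'wz': -0.013, 'tx': 0.0142, 'ty': 0.0285, 'tz': -0.0035}
{'wx': 0.0001, 'wy': 0.0, 'wz': -0.013, 'tx': 0.0139, 'ty': 0.0286, 'tz': -0.0035}
{'wx': 0.0001, 'wy': 0.0, 'wz': -0.013, 'tx': 0.0135, 'ty': 0.0288, 'tz': -0.0035}
{'wx': 0.0001, 'wy': 0.0, 'wz': -0.013, 'tx': 0.0131, 'ty': 0.029, 'tz': -0.0035}
{'wx': 0.0001, 'wy': 0.0, 'wz': -0.013, 'tx': 0.0127, 'ty': 0.0292, 'tz': -0.0035}
{'wx': 0.0001, 'wy': 0.0, 'wz': -0.013, 'tx': 0.0124, 'ty': 0.0293, 'tz': -0.0035}
{'wx': 0.0001, 'wy': 0.0, 'wz': -0.013, 'tx': 0.012, 'ty': 0.0295, 'tz': -0.0035}
{'wx': 0.0001, 'wy': 0.0, 'wz': -0.013, 'tx': 0.0116, 'ty': 0.0296, 'tz': -0.0035}
```

```bash
python3 - <<'E'
from h import *
from workcell import ctrl
rows(ctrl.read_state(),[.41,.04,.31],target(np.pi-.04,.0),24)
E
```

```text
rotvec tool [ 1.0000e-04 -2.1000e-03  2.8807e+00] deg 165.0 dist 0.6447
{'wx': 0.0, 'wy': -0.0001, 'wz': 0.12, 'tx': 0.0158, 'ty': 0.0215, 'tz': -0.0033}
{'wx': 0.0, 'wy': -0.0001, 'wz': 0.12, 'tx': 0.0183, 'ty': 0.0194, 'tz': -0.0033}
{'wx': 0.0, 'wy': -0.0001, 'wz': 0.12, 'tx': 0.0205, 'ty': 0.0171, 'tz': -0.0033}
{'wx': 0.0, 'wy': -0.0001, 'wz': 0.12, 'tx': 0.0224, 'ty': 0.0145, 'tz': -0.0033}
{'wx': 0.0, 'wy': -0.0001, 'wz': 0.12, 'tx': 0.0239, 'ty': 0.0117, 'tz': -0.0033}
{'wx': 0.0, 'wy': -0.0001, 'wz': 0.12, 'tx': 0.0252, 'ty': 0.0088, 'tz': -0.0033}
{'wx': 0.0, 'wy': -0.0001, 'wz': 0.12, 'tx': 0.026, 'ty': 0.0057, 'tz': -0.0033}
{'wx': 0.0, 'wy': -0.0001, 'wz': 0.12, 'tx': 0.0265, 'ty': 0.0025, 'tz': -0.0033}
{'wx': 0.0, 'wy': -0.0001, 'wz': 0.12, 'tx': 0.0267, 'ty': -0.0007, 'tz': -0.0033}
{'wx': 0.0, 'wy': -0.0001, 'wz': 0.12, 'tx': 0.0264, 'ty': -0.0038, 'tz': -0.0033}
{'wx': 0.0, 'wy': -0.0001, 'wz': 0.12, 'tx': 0.0257, 'ty': -0.007, 'tz': -0.0033}
{'wx': 0.0, 'wy': -0.0001, 'wz': 0.12, 'tx': 0.0247, 'ty': -0.01, 'tz': -0.0033}
{'wx': 0.0, 'wy': -0.0001, 'wz': 0.12, 'tx':
[... 250 characters left out ...]
0.0173, 'ty': -0.0203, 'tz': -0.0033}
{'wx': 0.0, 'wy': -0.0001, 'wz': 0.12, 'tx': 0.0147, 'ty': -0.0222, 'tz': -0.0033}
{'wx': 0.0, 'wy': -0.0001, 'wz': 0.12, 'tx': 0.012, 'ty': -0.0238, 'tz': -0.0033}
{'wx': 0.0, 'wy': -0.0001, 'wz': 0.12, 'tx': 0.009, 'ty': -0.0251, 'tz': -0.0033}
{'wx': 0.0, 'wy': -0.0001, 'wz': 0.12, 'tx': 0.006, 'ty': -0.026, 'tz': -0.0033}
{'wx': 0.0, 'wy': -0.0001, 'wz': 0.12, 'tx': 0.0028, 'ty': -0.0265, 'tz': -0.0033}
{'wx': 0.0, 'wy': -0.0001, 'wz': 0.12, 'tx': -0.0004, 'ty': -0.0267, 'tz': -0.0033}
{'wx': 0.0, 'wy': -0.0001, 'wz': 0.12, 'tx': -0.0036, 'ty': -0.0264, 'tz': -0.0033}
{'wx': 0.0, 'wy': -0.0001, 'wz': 0.12, 'tx': -0.0067, 'ty': -0.0258, 'tz': -0.0033}
```

Emit:
drive_tool(steps=[{"wz": 0.12,"tx": 0.016,"ty": 0.021,"tz": -0.01},{"wz": 0.12,"tx": 0.018,"ty": 0.019,"tz": -0.01},{"wz": 0.12,"tx": 0.02,"ty": 0.017,"tz": -0.01},{"wz": 0.12,"tx": 0.022,"ty": 0.015,"tz": -0.01},{"wz": 0.12,"tx": 0.024,"ty": 0.012,"tz": -0.01},{"wz": 0.12,"tx": 0.025,"ty": 0.009,"tz": -0.01},{"wz": 0.12,"tx": 0.026,"ty": 0.006,"tz": -0.01},{"wz": 0.12,"tx": 0.026,"ty": 0.003,"tz": -0.01}])

```text
validation failed for argument at $.st...
```

Emit:
drive_tool(steps=[{"wz": 0.12,"tx": 0.027,"ty": -0.001},{"wz": 0.12,"tx": 0.026,"ty": -0.004},{"wz": 0.12,"tx": 0.026,"ty": -0.007},{"wz": 0.12,"tx": 0.025,"ty": -0.01},{"wz": 0.12,"tx": 0.023,"ty": -0.013},{"wz": 0.12,"tx": 0.022,"ty": -0.016},{"wz": 0.12,"tx": 0.02,"ty": -0.018},{"wz": 0.12,"tx": 0.017,"ty": -0.02}])

```text
validation failed for argument at $.st...
```

```bash
python3 - <<'E'
from h import *
from workcell import ctrl
s=ctrl.read_state();show(s)
rows(s,[.41,.04,.31],target(np.pi-.04,.0),12)
E
```

```text
t 0.1 pos [0.1999 0.6443 0.2305] tilt 0.0015 xyaw -0.3009 ypar 2.8407 F [ 0.8  0.6 -0.7] q [ 1.558  0.359  0.011 -0.    -1.224 -0.288] op 0.0855
rotvec tool [ 1.0000e-04 -2.1000e-03  2.8807e+00] deg 165.0 dist 0.6447
{'wx': 0.0, 'wy': -0.0002, 'wz': 0.2401, 'tx': 0.0316, 'ty': 0.0429, 'tz': -0.0066}
{'wx': 0.0, 'wy': -0.0002, 'wz': 0.2401, 'tx': 0.0409, 'ty': 0.0342, 'tz': -0.0066}
{'wx': 0.0, 'wy': -0.0002, 'wz': 0.2401, 'tx': 0.0479, 'ty': 0.0234, 'tz': -0.0066}
{'wx': 0.0, 'wy': -0.0002, 'wz': 0.2401, 'tx': 0.0521, 'ty': 0.0114, 'tz': -0.0066}
{'wx': 0.0, 'wy': -0.0002, 'wz': 0.2401, 'tx': 0.0533, 'ty': -0.0013, 'tz': -0.0066}
{'wx': 0.0, 'wy': -0.0002, 'wz': 0.2401, 'tx': 0.0515, 'ty': -0.014, 'tz': -0.0066}
{'wx': 0.0, 'wy': -0.0002, 'wz': 0.2401, 'tx': 0.0467, 'ty': -0.0258, 'tz': -0.0066}
{'wx': 0.0, 'wy': -0.0002, 'wz': 0.2401, 'tx': 0.0392, 'ty': -0.0361, 'tz': -0.0066}
{'wx': 0.0, 'wy': -0.0002, 'wz': 0.2401, 'tx': 0.0295, 'ty': -0.0444, 'tz': -0.0066}
{'wx': 0.0, 'wy': -0.0002, 'wz': 0.2401, 'tx': 0.0181, 'ty': -0.0502, 'tz': -0.0066}
{'wx': 0.0, 'wy': -0.0002, 'wz': 0.2401, 'tx': 0.0056, 'ty': -0.053, 'tz': -0.0066}
{'wx': 0.0, 'wy': -0.0002, 'wz': 0.2401, 'tx': -0.0072, 'ty': -0.0528, 'tz': -0.0066}
```

Emit:
drive_tool(steps=[{"wx": 0,"wy": 0,"wz": 0.12,"tx": 0.016,"ty": 0.021,"tz": -0.01,"hand": 0},{"wx": 0,"wy": 0,"wz": 0.12,"tx": 0.018,"ty": 0.019,"tz": -0.01,"hand": 0}])

```text
clock: 0.3
position: [0.2166, 0.5945, 0.2468]
ee_rot: [3.019, -0.843, 0.001]
force: [-0.1, -0.4, -0.2]
opening: 0.0854
```

Emit:
drive_tool(steps=[{"wx": 0,"wy": 0,"wz": 0.12,"tx": 0.02,"ty": 0.017,"tz": -0.01,"hand": 0},{"wx": 0,"wy": 0,"wz": 0.12,"tx": 0.022,"ty": 0.015,"tz": -0.01,"hand": 0},{"wx": 0,"wy": 0,"wz": 0.12,"tx": 0.024,"ty": 0.012,"tz": -0.01,"hand": 0},{"wx": 0,"wy": 0,"wz": 0.12,"tx": 0.025,"ty": 0.009,"tz": -0.01,"hand": 0},{"wx": 0,"wy": 0,"wz": 0.12,"tx": 0.026,"ty": 0.006,"tz": -0.01,"hand": 0},{"wx": 0,"wy": 0,"wz": 0.12,"tx": 0.026,"ty": 0.003,"tz": -0.01,"hand": 0}])

```text
clock: 0.9
position: [0.2652, 0.4357, 0.307]
ee_rot: [2.495, -1.887, 0.01]
force: [0.4, 1.1, 0.8]
opening: 0.0853
```

Emit:
drive_tool(steps=[{"wx": 0,"wy": 0,"wz": 0.12,"tx": 0.027,"ty": -0.001,"tz": 0,"hand": 0},{"wx": 0,"wy": 0,"wz": 0.12,"tx": 0.026,"ty": -0.004,"tz": 0,"hand": 0},{"wx": 0,"wy": 0,"wz": 0.12,"tx": 0.026,"ty": -0.007,"tz": 0,"hand": 0},{"wx": 0,"wy": 0,"wz": 0.12,"tx": 0.025,"ty": -0.01,"tz": 0,"hand": 0},{"wx": 0,"wy": 0,"wz": 0.12,"tx": 0.023,"ty": -0.013,"tz": 0,"hand": 0},{"wx": 0,"wy": 0,"wz": 0.12,"tx": 0.022,"ty": -0.016,"tz": 0,"hand": 0}])

```text
clock: 1.5
position: [0.3122, 0.2745, 0.3093]
ee_rot: [1.632, -2.673, 0.015]
force: [0.3, 0.1, -0.2]
opening: 0.0855
```

```bash
python3 - <<'E'
from h import *
from workcell import ctrl
s=ctrl.read_state();show(s)
rows(s,[.41,.04,.31],target(np.pi-.04,.0),10)
E
```

```text
t 1.5 pos [0.3122 0.2745 0.3093] tilt 0.0135 xyaw -2.0453 ypar 1.0964 F [ 0.3  0.1 -0.2] q [ 1.202 -0.127 -0.374  0.002 -1.337 -1.677] op 0.0855
rotvec tool [-0.0102 -0.0101  1.1363] deg 65.1 dist 0.2541
{'wx': -0.001, 'wy': -0.001, 'wz': 0.1136, 'tx': 0.0164, 'ty': -0.0194, 'tz': 0.0002}
{'wx': -0.001, 'wy': -0.001, 'wz': 0.1136, 'tx': 0.0141, 'ty': -0.0211, 'tz': 0.0002}
{'wx': -0.001, 'wy': -0.001, 'wz': 0.1136, 'tx': 0.0116, 'ty': -0.0226, 'tz': 0.0001}
{'wx': -0.001, 'wy': -0.001, 'wz': 0.1136, 'tx': 0.009, 'ty': -0.0238, 'tz': 0.0001}
{'wx': -0.001, 'wy': -0.001, 'wz': 0.1136, 'tx': 0.0062, 'ty': -0.0246, 'tz': 0.0001}
{'wx': -0.001, 'wy': -0.001, 'wz': 0.1136, 'tx': 0.0034, 'ty': -0.0252, 'tz': 0.0}
{'wx': -0.001, 'wy': -0.001, 'wz': 0.1136, 'tx': 0.0005, 'ty': -0.0254, 'tz': 0.0}
{'wx': -0.001, 'wy': -0.001, 'wz': 0.1136, 'tx': -0.0024, 'ty': -0.0253, 'tz': -0.0}
{'wx': -0.001, 'wy': -0.001, 'wz': 0.1136, 'tx': -0.0052, 'ty': -0.0249, 'tz': -0.0}
{'wx': -0.001, 'wy': -0.001, 'wz': 0.1136, 'tx': -0.008, 'ty': -0.0241, 'tz': -0.0001}
```

Emit:
drive_tool(steps=[{"wx": -0.001,"wy": -0.001,"wz": 0.114,"tx": 0.016,"ty": -0.019,"tz": 0,"hand": 0},{"wx": -0.001,"wy": -0.001,"wz": 0.114,"tx": 0.014,"ty": -0.021,"tz": 0,"hand": 0},{"wx": -0.001,"wy": -0.001,"wz": 0.114,"tx": 0.012,"ty": -0.023,"tz": 0,"hand": 0},{"wx": -0.001,"wy": -0.001,"wz": 0.114,"tx": 0.009,"ty": -0.024,"tz": 0,"hand": 0},{"wx": -0.001,"wy": -0.001,"wz": 0.114,"tx": 0.006,"ty": -0.025,"tz": 0,"hand": 0},{"wx": -0.001,"wy": -0.001,"wz": 0.114,"tx": 0.003,"ty": -0.025,"tz": 0,"hand": 0}])

```text
clock: 2.1
position: [0.3694, 0.1257, 0.3097]
ee_rot: [0.599, -3.079, 0.005]
force: [0.7, 0.2, 0.3]
opening: 0.0856
```

```bash
python3 - <<'E'
from h import *
from workcell import ctrl
s=ctrl.read_state();show(s)
rows(s,[.41,.04,.31],target(np.pi-.04,-.3),6)
E
```

```text
t 2.1 pos [0.3694 0.1257 0.3097] tilt 0.0057 xyaw -2.7573 ypar 0.3843 F [0.7 0.2 0.3] q [ 0.842 -0.182 -0.416 -0.    -1.343 -2.028] op 0.0856
rotvec tool [ 0.0604 -0.3002  0.4216] deg 29.9 dist 0.0949
{'wx': 0.0101, 'wy': -0.05, 'wz': 0.0703, 'tx': -0.0009, 'ty': -0.0158, 'tz': -0.0}
{'wx': 0.0101, 'wy': -0.05, 'wz': 0.0703, 'tx': -0.002, 'ty': -0.0157, 'tz': 0.0002}
{'wx': 0.0101, 'wy': -0.05, 'wz': 0.0703, 'tx': -0.0031, 'ty': -0.0155, 'tz': 0.0005}
{'wx': 0.0101, 'wy': -0.05, 'wz': 0.0703, 'tx': -0.0042, 'ty': -0.0152, 'tz': 0.0008}
{'wx': 0.0101, 'wy': -0.05, 'wz': 0.0703, 'tx': -0.0052, 'ty': -0.0149, 'tz': 0.0012}
{'wx': 0.0101, 'wy': -0.05, 'wz': 0.0703, 'tx': -0.0061, 'ty': -0.0145, 'tz': 0.0016}
```

Emit:
drive_tool(steps=[{"wx": 0.01,"wy": -0.05,"wz": 0.07,"tx": -0.001,"ty": -0.016,"tz": 0,"hand": 0},{"wx": 0.01,"wy": -0.05,"wz": 0.07,"tx": -0.002,"ty": -0.016,"tz": 0,"hand": 0},{"wx": 0.01,"wy": -0.05,"wz": 0.07,"tx": -0.003,"ty": -0.016,"tz": 0,"hand": 0},{"wx": 0.01,"wy": -0.05,"wz": 0.07,"tx": -0.004,"ty": -0.015,"tz": 0.001,"hand": 0},{"wx": 0.01,"wy": -0.05,"wz": 0.07,"tx": -0.005,"ty": -0.015,"tz": 0.001,"hand": 0},{"wx": 0.01,"wy": -0.05,"wz": 0.07,"tx": -0.006,"ty": -0.015,"tz": 0.002,"hand": 0}])

```text
clock: 2.7
position: [0.4104, 0.0325, 0.3092]
ee_rot: [0.09, 2.833, -0.01]
force: [-0.1, -0.8, -0.7]
opening: 0.0853
```

```bash
python3 - <<'E'
from h import *
from workcell import ctrl
s=ctrl.read_state();show(s)
rows(s,[.42,.037,.26],target(np.pi-.043,-.61),6)
E
```

```text
t 2.7 pos [0.4104 0.0325 0.3092] tilt 0.3075 xyaw 3.0779 ypar -0.0628 F [-0.1 -0.8 -0.7] q [ 0.794 -0.376 -0.684  0.262 -1.07  -2.533] op 0.0853
rotvec tool [-0.0064 -0.3024 -0.019 ] deg 17.4 dist 0.0503
{'wx': -0.0011, 'wy': -0.0504, 'wz': -0.0032, 'tx': 0.001, 'ty': 0.0008, 'tz': 0.0083}
{'wx': -0.0011, 'wy': -0.0504, 'wz': -0.0032, 'tx': 0.0014, 'ty': 0.0008, 'tz': 0.0082}
{'wx': -0.0011, 'wy': -0.0504, 'wz': -0.0032, 'tx': 0.0018, 'ty': 0.0008, 'tz': 0.0081}
{'wx': -0.0011, 'wy': -0.0504, 'wz': -0.0032, 'tx': 0.0022, 'ty': 0.0008, 'tz': 0.008}
{'wx': -0.0011, 'wy': -0.0504, 'wz': -0.0032, 'tx': 0.0026, 'ty': 0.0008, 'tz': 0.0079}
{'wx': -0.0011, 'wy': -0.0504, 'wz': -0.0032, 'tx': 0.003, 'ty': 0.0008, 'tz': 0.0078}
```

Emit:
drive_tool(steps=[{"wx": -0.001,"wy": -0.05,"wz": -0.003,"tx": 0.001,"ty": 0.001,"tz": 0.014,"hand": 0},{"wx": -0.001,"wy": -0.05,"wz": -0.003,"tx": 0.001,"ty": 0.001,"tz": 0.014,"hand": 0},{"wx": -0.001,"wy": -0.05,"wz": -0.003,"tx": 0.002,"ty": 0.001,"tz": 0.014,"hand": 0},{"wx": -0.001,"wy": -0.05,"wz": -0.003,"tx": 0.002,"ty": 0.001,"tz": 0.014,"hand": 0}])

```text
clock: 3.1
position: [0.4272, 0.0357, 0.257]
ee_rot: [0.075, 2.625, -0.005]
force: [-39.8, -20.7, -102.9]
opening: 0.0853
```

```bash
python3 - <<'E'
from h import *
from workcell import ctrl
s=ctrl.read_state();show(s)
im=ctrl.grab_frame("wrist"); cv2.imwrite("pics/w1.png",im[:,:,::-1])
rows(s,[.42,.038,.15],target(np.pi-.043,-.58),8)
E
```

```text
t 3.1 pos [0.4272 0.0357 0.257 ] tilt 0.5158 xyaw 3.0809 ypar -0.0547 F [ -39.8  -20.7 -102.9] q [ 0.868 -0.445 -1.018  0.601 -0.756 -2.89 ] op 0.0853
rotvec tool [ 0.0029 -0.0642 -0.0155] deg 3.8 dist 0.1072
{'wx': 0.0004, 'wy': -0.008, 'wz': -0.0019, 'tx': 0.0074, 'ty': 0.0001, 'tz': 0.0112}
{'wx': 0.0004, 'wy': -0.008, 'wz': -0.0019, 'tx': 0.0075, 'ty': 0.0001, 'tz': 0.0111}
{'wx': 0.0004, 'wy': -0.008, 'wz': -0.0019, 'tx': 0.0076, 'ty': 0.0001, 'tz': 0.0111}
{'wx': 0.0004, 'wy': -0.008, 'wz': -0.0019, 'tx': 0.0077, 'ty': 0.0002, 'tz': 0.011}
{'wx': 0.0004, 'wy': -0.008, 'wz': -0.0019, 'tx': 0.0077, 'ty': 0.0002, 'tz': 0.0109}
{'wx': 0.0004, 'wy': -0.008, 'wz': -0.0019, 'tx': 0.0078, 'ty': 0.0002, 'tz': 0.0109}
{'wx': 0.0004, 'wy': -0.008, 'wz': -0.0019, 'tx': 0.0079, 'ty': 0.0002, 'tz': 0.0108}
{'wx': 0.0004, 'wy': -0.008, 'wz': -0.0019, 'tx': 0.008, 'ty': 0.0002, 'tz': 0.0107}
```

View pics/w1.png

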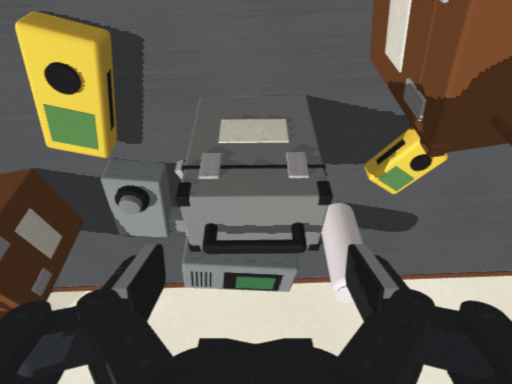

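```bash
python3 - <<'E'
from h import *
from workcell import ctrl
s=ctrl.read_state();show(s);print(s["qvel"].round(3),s["joint_torque"].round(1))
E
```

```text
t 3.15 pos [0.4308 0.0399 0.262 ] tilt 0.5261 xyaw 3.0788 ypar -0.0523 F [ 2.4  8.1 11.6] q [ 0.868 -0.445 -1.013  0.609 -0.749 -2.896] op 0.0855
[-0.005  0.013  0.025 -0.115 -0.129  0.173] [-3.7  7.  12.8  1.1 -2.1  1.1]
```

```bash
cat > kin.py <<'E'
from h import *
D=[([1.55808691,.359283737,.0111512056,-3.13551672e-04,-1.22409146,-.28812054],[.19989416,.64427224,.23047717],[3.10465754,-.470710506,-1.508e-4]),
([1.202,-.127,-.374,.002,-1.337,-1.677],[.3122,.2745,.3093],[1.632,-2.673,.015]),
([.842,-.182,-.416,0,-1.343,-2.028],[.3694,.1257,.3097],[.599,-3.079,.005]),
([.794,-.376,-.684,.262,-1.07,-2.533],[.4104,.0325,.3092],[.09,2.833,-.01]),
([.868,-.445,-1.013,.609,-.749,-2.896],[.4308,.0399,.262],None)]
def fk(P,q,s4,s6):
    b,a1,d1,L2,L3,h3,Lt,c=P
    E=lambda a,t: Ro.from_euler(a,t)
    R1=E('z',q[0]);R2=R1*E('y',q[1]);R3=R2*E('y',-q[2]);R5=R3*E('x',s4*q[3])*E('y',-q[4])
    p=R1.apply([a1,b,d1])+R2.apply([0,0,L2])+R3.apply([L3,0,h3])+R5.apply([Lt,0,0])
    R=R5*E('x',s6*q[5]+c)*Ro.from_matrix([[0,0,1],[0,1,0],[-1,0,0]])
    return p,R
def res(P,s4,s6):
    o=[]
    for q,p,r in D:
        pp,R=fk(P,q,s4,s6); o+=list(pp-p)
        if r is not None: o+=list(.1*(R.inv()*Ro.from_rotvec(r)).as_rotvec())
    return np.r_[o,1e-3*(np.array(P[:7])-[-.19,0,.2,.4,.4,0,.25])]
if __name__=="__main__":
  best=None
  for s4 in(1,-1):
    for s6 in (1,-1):
      for c0 in np.arange(0,6.28,1.57):
        r=least_squares(res,[-.19,0,.2,.4,.4,0,.25,c0],args=(s4,s6))
        if best is None or r.cost<best[0]: best=(r.cost,r.x,s4,s6,r.fun[:-7])
  print(best[0],best[1].round(4),best[2:4]);print(best[4].round(3)); np.save("kin.npy",np.r_[best[1],best[2:4]])
E
python3 kin.py
```

```text
0.001080562273408673 [-0.1905  0.302   0.0384  0.5586  0.1311  0.0694  0.3173  4.7123] (-1, -1)
[-0.001 -0.002  0.034 -0.     0.     0.    -0.     0.003  0.001 -0.
  0.     0.     0.001  0.003 -0.002 -0.    -0.     0.    -0.008  0.002
 -0.027  0.     0.    -0.     0.009 -0.006 -0.006]
```

```bash
sed -i 's/b,a1,d1,L2,L3,h3,Lt,c=P/b,a1,d1,L2,L3,h3,Lt,c,x2,w5=P/; s/apply(\[0,0,L2\])/apply([x2,0,L2])/; s/apply(\[Lt,0,0\])/apply([Lt,0,w5])/; s/-\[-.19,0,.2,.4,.4,0,.25\])\]/-[-.19,0,.2,.4,.4,0,.25]),.002*P[8],.01*P[9]]/; s/0,.25,c0\]/0,.25,c0,0,0]/; s/fun\[:-7\]/fun[:-9]/' kin.py; python3 kin.py
```

```text
2.4188387686742984e-06 [-0.1919  0.0453  0.1002  0.5738  0.2323  0.0936  0.399   4.7123  0.0474
  0.106 ] (-1, -1)
[ 0.     0.    -0.    -0.     0.     0.     0.    -0.    -0.    -0.
  0.     0.    -0.    -0.001  0.001 -0.    -0.     0.     0.     0.001
 -0.001  0.     0.    -0.    -0.    -0.     0.   ]
```

```bash
cat >> kin.py <<'E'
K=None
def ik(pos,R,q0):
    K=np.load("kin.npy")
    lo=[-3.07,-1.43,-1.02,-3.03,-3.05,-3.03];hi=[3.07,2.12,1.25,1.67,0,3.03]
    def f(q):
        p,Rr=fk(K[:-2],q,K[-2],K[-1]); return np.r_[(p-pos)*5,(Rr.inv()*R).as_rotvec()]
    r=least_squares(f,np.clip(q0,np.array(lo)+.01,np.array(hi)-.01),bounds=(np.array(lo)-1,np.array(hi)+1)); return r.x,r.cost
E
cat > t.py <<'E'
from kin import *
for flip in (np.pi,0):
 for tilt in (.2,.35,.5,.6):
  for pos in ([.45,.035,.26],[.45,.035,.12],[.45,.035,.02],[.48,.033,.02],[.59,.02,.02]):
   q,c=ik(pos,target(flip-.043,-tilt if flip else tilt),[.85,-.3,-.7,.4,-.9,-2.6 if flip else .5]); print(flip,tilt,pos,q.round(2),"%.0e"%c)
E
python3 t.py
```

```text
3.141592653589793 0.2 [0.45, 0.035, 0.26] [ 0.61 -0.21 -0.73  0.16 -0.89 -2.31] 1e-30
3.141592653589793 0.2 [0.45, 0.035, 0.12] [ 0.52 -0.04 -1.21  0.43 -0.26 -2.53] 5e-30
3.141592653589793 0.2 [0.45, 0.035, 0.02] [ 0.34  0.29 -1.11  1.81 -0.08 -3.76] 2e-30
3.141592653589793 0.2 [0.48, 0.033, 0.02] [ 0.31  0.31 -1.08  1.66 -0.07 -3.58] 3e-30
3.141592653589793 0.2 [0.59, 0.02, 0.02] [ 0.24  0.39 -0.96  1.07 -0.06 -2.92] 5e-31
3.141592653589793 0.35 [0.45, 0.035, 0.26] [ 0.68 -0.3  -0.88  0.34 -0.75 -2.52] 5e-28
3.141592653589793 0.35 [0.45, 0.035, 0.12] [ 0.44 -0.03 -1.21  1.13 -0.18 -3.16] 2e-19
3.141592653589793 0.35 [0.45, 0.035, 0.02] [ 0.45  0.24 -1.15  1.99 -0.19 -4.03] 2e-03
3.141592653589793 0.35 [0.48, 0.033, 0.02] [ 0.41  0.28 -1.09  2.03 -0.18 -4.03] 9e-04
3.141592653589793 0.35 [0.59, 0.02, 0.02] [ 0.26  0.4  -0.87  1.89 -0.11 -3.74] 9e-26
3.141592653589793 0.5 [0.45, 0.035, 0.26] [ 0.75 -0.37 -1.    0.59 -0.67 -2.78] 5e-31
3.141592653589793 0.5 [0.45, 0.035, 0.12] [ 0.52 -0.04 -1.21  1.67 -0.26 -3.75] 2e-28
3.141592653589793 0.5 [0.45, 0.035, 0.02] [ 0.54  0.19 -1.21  1.9
[... 1321 characters left out ...]
31
0 0.5 [0.45, 0.035, 0.26] [ 0.75 -0.37 -1.    0.59 -0.67  0.36] 3e-31
0 0.5 [0.45, 0.035, 0.12] [ 0.52 -0.04 -1.21  1.67 -0.26 -0.61] 1e-26
0 0.5 [0.45, 0.035, 0.02] [ 0.68  0.2  -1.38  2.42 -0.5  -1.57] 2e-19
0 0.5 [0.48, 0.033, 0.02] [ 0.6   0.23 -1.28  2.43 -0.46 -1.49] 3e-18
0 0.5 [0.59, 0.02, 0.02] [ 0.38  0.37 -0.95  2.37 -0.29 -1.2 ] 1e-31
0 0.6 [0.45, 0.035, 0.26] [ 0.82 -0.42 -1.06  0.77 -0.66  0.15] 9e-26
0 0.6 [0.45, 0.035, 0.12] [ 0.63 -0.08 -1.27  1.85 -0.38 -0.88] 2e-20
0 0.6 [0.45, 0.035, 0.02] [ 0.85  0.2  -1.56  2.42 -0.73 -1.79] 5e-21
0 0.6 [0.48, 0.033, 0.02] [ 0.74  0.22 -1.45  2.45 -0.68 -1.69] 2e-29
0 0.6 [0.59, 0.02, 0.02] [ 0.46  0.34 -1.09  2.51 -0.48 -1.42] 1e-23
```

Emit:
drive_tool(steps=[{"wx": 0,"wy": 0.05,"wz": 0,"tx": 0,"ty": 0,"tz": 0,"hand": 0},{"wx": 0,"wy": 0.07,"wz": 0,"tx": 0,"ty": 0,"tz": 0,"hand": 0},{"wx": 0,"wy": 0.07,"wz": 0,"tx": 0.001,"ty": 0,"tz": 0,"hand": 0},{"wx": 0,"wy": 0.07,"wz": 0,"tx": 0.002,"ty": 0,"tz": 0,"hand": 0}])

```text
clock: 3.55
position: [0.4243, 0.0395, 0.2597]
ee_rot: [0.07, 2.883, 0.021]
force: [0.8, -1.0, 0.6]
opening: 0.0852
```

```bash
cat > rec.py <<'E'
from h import *
import json
from workcell import ctrl
s=ctrl.read_state();show(s)
open("log.jsonl","a").write(json.dumps([list(map(float,s[k])) for k in("q","position","ee_rot")])+"\n")
E
python3 rec.py
```

```text
t 3.55 pos [0.4243 0.0395 0.2597] tilt 0.2579 xyaw 3.0901 ypar -0.0462 F [ 0.8 -1.   0.6] q [ 0.714 -0.278 -0.703  0.199 -0.953 -2.433] op 0.0852
```

Emit:
drive_tool(steps=[{"wx": 0,"wy": 0.07,"wz": 0,"tx": 0.002,"ty": 0,"tz": 0,"hand": 0},{"wx": 0,"wy": 0.07,"wz": 0,"tx": 0.002,"ty": 0,"tz": 0,"hand": 0},{"wx": 0,"wy": 0.07,"wz": 0,"tx": 0.002,"ty": 0,"tz": 0,"hand": 0},{"wx": 0,"wy": 0.05,"wz": 0,"tx": 0.002,"ty": 0,"tz": 0.01,"hand": 0}])

```text
clock: 3.95
position: [0.4155, 0.0413, 0.2486]
ee_rot: [-0.067, -3.124, -0.039]
force: [-0.6, 0.8, 0.3]
opening: 0.0855
```

```bash
python3 rec.py
```

```text
t 3.95 pos [0.4155 0.0413 0.2486] tilt 0.0302 xyaw 3.099 ypar -0.043 F [-0.6  0.8  0.3] q [ 0.546 -0.087 -0.464 -0.032 -1.194 -2.148] op 0.0855
```

Descend vertically in the free area to learn the geometry at low height.

Emit:
drive_tool(steps=[{"wx": 0,"wy": 0,"wz": 0,"tx": 0,"ty": 0,"tz": 0.02,"hand": 0},{"wx": 0,"wy": 0,"wz": 0,"tx": 0,"ty": 0,"tz": 0.02,"hand": 0},{"wx": 0,"wy": 0,"wz": 0,"tx": 0,"ty": 0,"tz": 0.02,"hand": 0},{"wx": 0,"wy": 0,"wz": 0,"tx": 0,"ty": 0,"tz": 0.02,"hand": 0}])

```text
clock: 4.35
position: [0.414, 0.0435, 0.1653]
ee_rot: [-0.069, -3.118, -0.041]
force: [-0.3, -0.1, -0.2]
opening: 0.0853
```

```bash
python3 rec.py; python3 - <<'E'
import json,kin,numpy as np
from kin import *
D+= [tuple(json.loads(l)) for l in open("log.jsonl")]
for s in [(-1,-1)]:
    r=least_squares(res,np.load("kin.npy")[:-2],args=s); print(r.cost,r.x.round(4)); print(r.fun[:-9].round(3)); np.save("kin.npy",np.r_[r.x,s])
E
python3 t.py
```

```text
t 4.35 pos [0.414  0.0435 0.1653] tilt 0.0347 xyaw 3.0977 ypar -0.0445 F [-0.3 -0.1 -0.2] q [ 0.549 -0.008 -0.592 -0.041 -0.993 -2.141] op 0.0853
0.0012352294427777663 [-0.1893 -0.1988  0.3324  0.5838  0.413   0.019   0.5258  4.7124  0.0227
  0.2151]
[-0.003 -0.01  -0.009 -0.     0.     0.    -0.004 -0.004 -0.006 -0.
  0.     0.    -0.005 -0.001 -0.003 -0.    -0.     0.     0.017  0.
  0.004  0.     0.    -0.    -0.012 -0.016 -0.024  0.012  0.008  0.018
  0.     0.     0.    -0.     0.005  0.007  0.    -0.     0.     0.008
  0.008  0.013  0.    -0.     0.   ]
3.141592653589793 0.2 [0.45, 0.035, 0.26] [ 0.63 -0.19 -0.65  0.15 -0.96 -2.32] 1e-30
3.141592653589793 0.2 [0.45, 0.035, 0.12] [ 0.55  0.02 -0.88  0.23 -0.52 -2.35] 4e-23
3.141592653589793 0.2 [0.45, 0.035, 0.02] [ 0.4   0.27 -0.94  0.45 -0.19 -2.45] 6e-23
3.141592653589793 0.2 [0.48, 0.033, 0.02] [ 0.39  0.3  -0.89  0.4  -0.21 -2.39] 9e-23
3.141592653589793 0.2 [0.59, 0.02, 0.02] [ 0.34  0.41 -0.69  0.25 -0.3  -2.19] 6e-19
3.141592653589793 0.35 [0.45, 0.035, 0.26] [ 0.7  -0.28 -0.8   0.33 -0.82 -2.51] 4e-27
3.141592653589793 
[... 1887 characters left out ...]
22
0 0.5 [0.45, 0.035, 0.26] [ 0.76 -0.35 -0.92  0.55 -0.72  0.39] 2e-24
0 0.5 [0.45, 0.035, 0.12] [ 0.18  0.12 -0.91  1.19 -0.12  0.18] 1e-24
0 0.5 [0.45, 0.035, 0.02] [ 0.12  0.35 -0.74  1.76 -0.08 -0.33] 4e-29
0 0.5 [0.48, 0.033, 0.02] [ 0.09  0.39 -0.7   1.72 -0.06 -0.26] 5e-19
0 0.5 [0.59, 0.02, 0.02] [ 0.02  0.51 -0.56  1.49 -0.03  0.03] 1e-20
0 0.6 [0.45, 0.035, 0.26] [ 0.85 -0.4  -0.97  0.72 -0.73  0.2 ] 3e-28
0 0.6 [0.45, 0.035, 0.12] [ 0.15  0.14 -0.84  1.59 -0.11 -0.17] 7e-25
0 0.6 [0.45, 0.035, 0.02] [ 0.27  0.31 -0.76  1.97 -0.19 -0.67] 2e-24
0 0.6 [0.48, 0.033, 0.02] [ 0.21  0.35 -0.7   1.98 -0.16 -0.62] 3e-25
0 0.6 [0.59, 0.02, 0.02] [ 0.06  0.5  -0.49  1.87 -0.06 -0.39] 1e-23
```

```bash
sed -i 's/,x2,w5=P/,x2,w5,b5,b3=P/; s/apply(\[Lt,0,w5\])/apply([Lt,b5,w5])/; s/apply(\[L3,0,h3\])/apply([L3,b3,h3])/; s/.01\*P\[9\]\]/.01*P[9],.001*P[10],.001*P[11]]/' kin.py; python3 - <<'E'
import json
from kin import *
D+= [tuple(json.loads(l)) for l in open("log.jsonl")]
for s4,s6 in [(-1,-1)]:
    r=least_squares(res,[-.19,0,.3,.57,.47,0,.25,4.7124,0,0,0,0],args=(s4,s6)); print(r.cost,r.x.round(4)); print(r.fun[:-11].round(3)); np.save("kin.npy",np.r_[r.x,s4,s6])
E
```

```text
1.4086853379427345e-07 [-9.5200e-02  6.0000e-04  1.9900e-01  6.0160e-01  4.6350e-01 -4.0000e-04
  3.7310e-01  4.7124e+00  2.0000e-04 -5.0000e-04 -1.9140e-01  9.4800e-02]
[-0.  0. -0. -0.  0.  0.  0. -0.  0. -0.  0.  0. -0.  0. -0. -0. -0.  0.
  0. -0.  0.  0.  0. -0. -0.  0. -0. -0. -0. -0.  0. -0.  0. -0.  0.  0.
  0. -0.  0. -0.  0.  0.  0. -0.  0.]
```

```bash
sed -i 's/for flip in (np.pi,0)/for flip in (np.pi,)/; s/(.2,.35,.5,.6)/(0,.2,.35,.45,.55)/;s/-2.6 if/-2.4 if/' t.py; python3 t.py
```

```text
3.141592653589793 0 [0.45, 0.035, 0.26] [ 0.52 -0.04 -0.41 -0.   -1.2  -2.13] 2e-20
3.141592653589793 0 [0.45, 0.035, 0.12] [ 0.52  0.1  -0.62  0.   -0.85 -2.13] 2e-23
3.141592653589793 0 [0.45, 0.035, 0.02] [ 0.52  0.26 -0.73 -0.   -0.58 -2.13] 6e-31
3.141592653589793 0 [0.48, 0.033, 0.02] [ 0.48  0.3  -0.67 -0.   -0.61 -2.09] 2e-30
3.141592653589793 0 [0.59, 0.02, 0.02] [ 0.36  0.44 -0.42  0.   -0.71 -1.98] 8e-22
3.141592653589793 0.2 [0.45, 0.035, 0.26] [ 0.63 -0.18 -0.6   0.15 -0.99 -2.31] 3e-30
3.141592653589793 0.2 [0.45, 0.035, 0.12] [ 0.62 -0.02 -0.86  0.22 -0.59 -2.41] 2e-29
3.141592653589793 0.2 [0.45, 0.035, 0.02] [ 0.51  0.16 -1.11  0.68 -0.16 -2.79] 7e-19
3.141592653589793 0.2 [0.48, 0.033, 0.02] [ 0.51  0.2  -1.02  0.53 -0.21 -2.63] 7e-21
3.141592653589793 0.2 [0.59, 0.02, 0.02] [ 0.41  0.35 -0.69  0.25 -0.35 -2.26] 1e-23
3.141592653589793 0.35 [0.45, 0.035, 0.26] [ 0.72 -0.28 -0.78  0.32 -0.85 -2.52] 3e-31
3.141592653589793 0.35 [0.45, 0.035, 0.12] [ 0.62 -0.1  -1.1   0.64 -0.36 -2.81] 8e-31
3.141592653589793 0.35 [0.45, 0.035, 0.02] [-0.31  0.14 -1.12  2.67  0.03 -3.9
[... 349 characters left out ...]
 3e-06
3.141592653589793 0.45 [0.45, 0.035, 0.02] [-0.27  0.13 -1.15  2.67 -0.08 -4.03] 1e-02
3.141592653589793 0.45 [0.48, 0.033, 0.02] [-0.26  0.17 -1.1   2.67 -0.06 -4.03] 1e-02
3.141592653589793 0.45 [0.59, 0.02, 0.02] [ 0.35  0.31 -0.86  0.42 -0.07 -2.35] 1e-02
3.141592653589793 0.55 [0.45, 0.035, 0.26] [ 0.79 -0.4  -1.03  0.67 -0.67 -2.88] 6e-25
3.141592653589793 0.55 [0.45, 0.035, 0.12] [-0.02 -0.15 -1.26  1.89 -0.04 -3.49] 4e-03
3.141592653589793 0.55 [0.45, 0.035, 0.02] [-0.26  0.16 -0.87 -2.29 -0.1   0.9 ] 3e-03
3.141592653589793 0.55 [0.48, 0.033, 0.02] [-0.28  0.2  -0.84 -2.39 -0.1   1.01] 4e-03
3.141592653589793 0.55 [0.59, 0.02, 0.02] [ 0.3   0.33 -0.64 -0.86  0.11 -0.99] 2e-02
```

```bash
cat >> kin.py <<'E'
LO=np.array([-3.07,-1.43,-1.02,-3.03,-3.05,-3.03]);HI=np.array([3.07,2.12,1.25,1.67,0,3.03])
def ikall(pos,R,n=40,m=.04,seed=0):
    K=np.load("kin.npy");rng=np.random.default_rng(seed);out=[]
    f=lambda q:(lambda pr:np.r_[(pr[0]-pos)*5,(pr[1].inv()*R).as_rotvec()])(fk(K[:-2],q,K[-2],K[-1]))
    for i in range(n):
        q0=np.r_[rng.uniform(-1.3,1.3),rng.uniform(-.6,1.2),rng.uniform(-1,.6),rng.uniform(-3,1.6),rng.uniform(-2,-.05),rng.uniform(-3,3)]
        r=least_squares(f,q0,bounds=(LO+m,HI-m),max_nfev=60)
        if r.cost<1e-8 and not any(np.linalg.norm(r.x-o)<.05 for o in out): out.append(r.x)
    return out
E
cat > t2.py <<'E'
from kin import *
for pos in ([.455,.035,.02],[.59,.02,.02]):
  for az in (-.5,-.04,.5):
   for tilt in (.3,.4,.5,.6):
    base=target(az,tilt)  # tool x toward az
    for spin in (0,np.pi/2,np.pi,-np.pi/2):
      R=base*Ro.from_rotvec([0,0,spin])
      for q in ikall(pos,R,24): print(pos,az,tilt,round(spin,2),q.round(2))
E
time python3 t2.py
```

```text
[0.455, 0.035, 0.02] 0.5 0.3 0 [ 0.51  0.16 -0.96  0.03 -0.15  1.53]
[0.455, 0.035, 0.02] 0.5 0.3 1.57 [ 0.51  0.16 -0.96  0.03 -0.15 -0.04]
[0.455, 0.035, 0.02] 0.5 0.3 3.14 [ 0.51  0.16 -0.96  0.03 -0.15 -1.61]
[0.455, 0.035, 0.02] 0.5 0.5 0 [ 0.39  0.15 -0.84 -0.58 -0.1   2.25]
[0.455, 0.035, 0.02] 0.5 0.5 1.57 [ 0.39  0.15 -0.84 -0.58 -0.1   0.68]
[0.455, 0.035, 0.02] 0.5 0.5 3.14 [ 0.39  0.15 -0.84 -0.58 -0.1  -0.89]
[0.455, 0.035, 0.02] 0.5 0.5 -1.57 [ 0.39  0.15 -0.84 -0.58 -0.1  -2.46]
[0.455, 0.035, 0.02] 0.5 0.6 0 [ 0.1   0.16 -0.72 -1.06 -0.25  2.96]
[0.455, 0.035, 0.02] 0.5 0.6 1.57 [ 0.1   0.16 -0.72 -1.06 -0.25  1.39]
[0.455, 0.035, 0.02] 0.5 0.6 3.14 [ 0.1   0.16 -0.72 -1.06 -0.25 -0.19]
[0.455, 0.035, 0.02] 0.5 0.6 -1.57 [ 0.1   0.16 -0.72 -1.06 -0.25 -1.76]
[0.59, 0.02, 0.02] -0.5 0.3 0 [ 0.26  0.32 -0.97  1.27 -0.22 -0.43]
[0.59, 0.02, 0.02] -0.5 0.3 1.57 [ 0.26  0.32 -0.97  1.27 -0.22 -2.  ]
[0.59, 0.02, 0.02] -0.5 0.3 3.14 [ 0.26  0.32 -0.97  1.27 -0.22  2.71]
[0.59, 0.02, 0.02] -0.5 0.3 -1.57 [ 0.26  0.32 -0.97  1.27 -0.22  1.14]
[0.59, 0.02, 0.02] 0.5 0.3 0 [ 0.
[... 419 characters left out ...]
   0.33 -0.6  -0.3  -0.27 -1.09]
[0.59, 0.02, 0.02] 0.5 0.4 -1.57 [ 0.3   0.33 -0.6  -0.3  -0.27 -2.66]
[0.59, 0.02, 0.02] 0.5 0.5 0 [ 0.23  0.32 -0.56 -0.56 -0.24  2.36]
[0.59, 0.02, 0.02] 0.5 0.5 1.57 [ 0.23  0.32 -0.56 -0.56 -0.24  0.79]
[0.59, 0.02, 0.02] 0.5 0.5 3.14 [ 0.23  0.32 -0.56 -0.56 -0.24 -0.78]
[0.59, 0.02, 0.02] 0.5 0.5 -1.57 [ 0.23  0.32 -0.56 -0.56 -0.24 -2.35]
[0.59, 0.02, 0.02] 0.5 0.6 0 [ 0.1   0.32 -0.5  -0.89 -0.29  2.78]
[0.59, 0.02, 0.02] 0.5 0.6 1.57 [ 0.1   0.32 -0.5  -0.89 -0.29  1.21]
[0.59, 0.02, 0.02] 0.5 0.6 3.14 [ 0.1   0.32 -0.5  -0.89 -0.29 -0.36]
[0.59, 0.02, 0.02] 0.5 0.6 -1.57 [ 0.1   0.32 -0.5  -0.89 -0.29 -1.93]
real	3m8.160s
user	3m6.060s
sys	0m0.097s
```

```bash
cat >> kin.py <<'E'
def pushR(psi,alpha,l):
    n=np.array([np.cos(psi),np.sin(psi),0]);u=np.array([-np.sin(psi),np.cos(psi),0])
    a=np.sin(alpha); d=a*n+l*u+np.array([0,0,-np.sqrt(1-a*a-l*l)])
    y=np.cross(n,d);y/=np.linalg.norm(y);x=np.cross(y,d)
    return Ro.from_matrix(np.c_[x,y,d])
E
cat > t3.py <<'E'
from kin import *
print(pushR(-.04,.5,.25).as_matrix().round(2))
for al in (.48,.54):
  for l in (.2,.25,.3,.35):
    for pos,psi in (([.44,.035,.1],-.04),([.44,.035,.015],-.04),([.465,.035,.015],-.04),([.53,.03,.015],-.12),([.605,.02,.015],-.18)):
      for q in ikall(np.array(pos),pushR(psi,al,l),12): print(al,l,pos,q.round(2))
E
python3 t3.py; python3 - <<'E'
from h import *
for uv in [(332,211),(349,222),(330,270),(307,260)]: print(rayz("top",uv,.04).round(3))
E
```

```text
[[-0.87  0.04  0.49]
 [ 0.17  0.96  0.23]
 [-0.46  0.28 -0.84]]
0.48 0.25 [0.44, 0.035, 0.015] [ 0.29  0.14 -0.8  -0.86 -0.11 -1.14]
0.48 0.25 [0.465, 0.035, 0.015] [ 0.27  0.18 -0.76 -0.84 -0.13 -1.15]
0.48 0.3 [0.44, 0.035, 0.015] [ 0.09  0.16 -0.74 -1.06 -0.27 -0.81]
0.48 0.3 [0.465, 0.035, 0.015] [ 0.1   0.19 -0.7  -1.03 -0.27 -0.85]
0.48 0.3 [0.53, 0.03, 0.015] [ 0.17  0.26 -0.63 -0.91 -0.2  -1.09]
0.48 0.3 [0.605, 0.02, 0.015] [ 0.2   0.34 -0.54 -0.74 -0.16 -1.33]
0.48 0.35 [0.44, 0.035, 0.1] [ 0.24 -0.06 -0.78 -0.67 -0.34 -1.37]
0.48 0.35 [0.44, 0.035, 0.015] [-0.05  0.19 -0.71 -1.16 -0.39 -0.63]
0.48 0.35 [0.465, 0.035, 0.015] [-0.03  0.21 -0.67 -1.13 -0.39 -0.68]
0.48 0.35 [0.53, 0.03, 0.015] [ 0.04  0.27 -0.58 -1.06 -0.32 -0.87]
0.48 0.35 [0.605, 0.02, 0.015] [ 0.09  0.34 -0.48 -0.94 -0.27 -1.08]
0.54 0.25 [0.44, 0.035, 0.015] [ 0.12  0.15 -0.76 -1.15 -0.18 -0.72]
0.54 0.25 [0.465, 0.035, 0.015] [ 0.13  0.18 -0.72 -1.11 -0.18 -0.77]
0.54 0.25 [0.53, 0.03, 0.015] [ 0.25  0.25 -0.68 -0.9  -0.06 -1.14]
0.54 0.3 [0.44, 0.035, 0.015] [-0.05  0.17 -0.73 -1.26 -0.32 -0.51]
0.54 0.3 [0.465, 0.035, 0.015] [-0.02  0.2  -0.69 -1.23 -0.31 -0.56]
0.54 0.3 [0.53, 0.03, 0.015] [ 0.07  0.26 -0.61 -1.13 -0.22 -0.8 ]
0.54 0.3 [0.605, 0.02, 0.015] [ 0.14  0.33 -0.52 -0.95 -0.15 -1.09]
0.54 0.35 [0.44, 0.035, 0.1] [ 0.19 -0.07 -0.78 -0.8  -0.31 -1.22]
0.54 0.35 [0.44, 0.035, 0.015] [-0.16  0.2  -0.72 -1.32 -0.44 -0.38]
0.54 0.35 [0.465, 0.035, 0.015] [-0.13  0.23 -0.68 -1.3  -0.42 -0.44]
0.54 0.35 [0.53, 0.03, 0.015] [-0.05  0.28 -0.59 -1.26 -0.34 -0.62]
0.54 0.35 [0.605, 0.02, 0.015] [ 0.02  0.34 -0.48 -1.13 -0.27 -0.85]
[ 0.537 -0.177  0.04 ]
[ 0.509 -0.225  0.04 ]
[ 0.375 -0.176  0.04 ]
[ 0.397 -0.113  0.04 ]
```

```bash
cat >> kin.py <<'E'
def wrist(q):
    K=np.load("kin.npy");P=K[:-2].copy(); R=fk(P,q,-1,-1)[1]
    P2=P.copy();P2[6]=0;P2[9]=0; pj=fk(P2,q,-1,-1)[0]   # joint-5/6 axis point (offset end)
    P3=P2.copy();P3[10]=0; return fk(P3,q,-1,-1)[0],pj
def path(q,p0,R0,p1,R1,n):
    rv=(R0.inv()*R1).as_rotvec()
    for i in range(1,n+1):
        p=p0+(p1-p0)*i/n;R=R0*Ro.from_rotvec(rv*i/n); qn,c=ik(p,R,q)
        print(i,p.round(3),qn.round(2),"%.0e"%c,"dq",np.abs(qn-q).max().round(2)); q=qn
    return q
E
cat > t4.py <<'E'
from kin import *
from workcell import ctrl
s=ctrl.read_state();q=s["q"];p=s["position"];R=Ro.from_rotvec(s["ee_rot"]);print(fk(np.load("kin.npy")[:-2],q,-1,-1)[0]-p)
RT=pushR(-.043,.52,.33);print(RT.as_matrix().round(3),(R.inv()*RT).as_rotvec())
A=np.array([.43,.035,.10]);B=np.array([.44,.035,.016])
q=path(q,p,R,A,RT,8)
q=path(q,A,RT,B,RT,5)
print("wrist",[w.round(3) for w in wrist(q)])
C=np.array([.605,.02,.016])
q=path(q,B,RT,C,pushR(-.18,.52,.33),6);print("wrist",[w.round(3) for w in wrist(q)])
E
python3 t4.py
```

```text
[-6.44524410e-05  2.45991397e-05  9.10899534e-05]
[[-0.859  0.04   0.511]
 [ 0.226  0.924  0.308]
 [-0.46   0.38  -0.803]] [-0.35796004 -0.53704298  0.0892151 ]
1 [0.416 0.042 0.157] [ 0.54 -0.04 -0.65 -0.04 -0.89 -2.15] 2e-30 dq 0.1
2 [0.418 0.041 0.149] [ 0.54 -0.08 -0.71 -0.05 -0.78 -2.15] 9e-29 dq 0.11
3 [0.42  0.04  0.141] [ 0.54 -0.11 -0.77 -0.05 -0.67 -2.15] 9e-27 dq 0.11
4 [0.422 0.039 0.133] [ 0.53 -0.13 -0.84 -0.05 -0.55 -2.16] 4e-24 dq 0.12
5 [0.424 0.038 0.124] [ 0.53 -0.15 -0.9  -0.06 -0.42 -2.16] 1e-20 dq 0.13
6 [0.426 0.037 0.116] [ 0.53 -0.16 -0.97 -0.07 -0.28 -2.16] 2e-28 dq 0.14
7 [0.428 0.036 0.108] [ 0.53 -0.15 -1.02 -0.11 -0.14 -2.13] 8e-31 dq 0.14
8 [0.43  0.035 0.1  ] [ 0.54 -0.13 -1.16  0.02  0.1  -2.28] 3e-24 dq 0.24
1 [0.432 0.035 0.083] [ 0.53 -0.06 -1.19  0.03  0.2  -2.28] 3e-30 dq 0.1
2 [0.434 0.035 0.066] [ 0.53  0.01 -1.21  0.03  0.3  -2.28] 5e-25 dq 0.1
3 [0.436 0.035 0.05 ] [ 0.52  0.09 -1.24  0.03  0.4  -2.28] 2e-31 dq 0.1
4 [0.438 0.035 0.033] [ 0.52  0.18 -1.26  0.03  0.5  -2.27] 1e-19 dq 0.11
5 [0.44  0.035 0.016] [ 0.51  0.27 -1.28  0.03  0.61 -2.26] 1e-27 dq 0.11
wrist [array([0.151, 0.084, 0.316]), array([ 0.25 , -0.08 ,  0.316])]
1 [0.468 0.032 0.016] [ 0.46  0.28 -1.22  0.07  0.57 -2.27] 4e-19 dq 0.05
2 [0.495 0.03  0.016] [ 0.42  0.29 -1.17  0.1   0.53 -2.28] 2e-20 dq 0.05
3 [0.522 0.028 0.016] [ 0.38  0.31 -1.11  0.11  0.5  -2.29] 2e-20 dq 0.05
4 [0.55  0.025 0.016] [ 0.36  0.33 -1.06  0.13  0.46 -2.3 ] 1e-22 dq 0.05
5 [0.578 0.022 0.016] [ 0.34  0.35 -1.    0.13  0.43 -2.31] 7e-24 dq 0.06
6 [0.605 0.02  0.016] [ 0.32  0.37 -0.95  0.14  0.39 -2.32] 1e-26 dq 0.06
wrist [array([0.317, 0.104, 0.309]), array([ 0.401, -0.068,  0.316])]
```

```bash
cat > t5.py <<'E'
from kin import *
from workcell import ctrl
s=ctrl.read_state();q0=s["q"]
RT=pushR(-.043,.52,.33);K=np.load("kin.npy")[:-2]
B=np.array([.435,.035,.016]);qb,c=ik(B,RT,[-.1,.19,-.7,-1.2,-.4,-.5]);print("B",qb.round(3),c)
qa=path(qb,B,RT,B+[0,0,.08],RT,4)
print("wrist B",[w.round(3) for w in wrist(qb)])
C=np.array([.605,.02,.016]);qc=path(qb,B,RT,C,pushR(-.18,.52,.33),6);print("wrist C",[w.round(3) for w in wrist(qc)])
print("joint interp")
for t in np.linspace(0,1,15):
    q=q0+(qb-q0)*t;p,R=fk(K,q,-1,-1);print(p.round(3),R.as_matrix()[:,2].round(2),R.as_matrix()[:,1].round(2))
E
python3 t5.py
```

```text
B [-0.075  0.174 -0.727 -1.243 -0.374 -0.522] 1.4203251857369768e-30
1 [0.435 0.035 0.036] [ 0.01  0.11 -0.74 -1.12 -0.34 -0.73] 3e-20 dq 0.21
2 [0.435 0.035 0.056] [ 0.11  0.04 -0.76 -0.98 -0.31 -0.95] 1e-30 dq 0.22
3 [0.435 0.035 0.076] [ 0.21 -0.02 -0.79 -0.82 -0.27 -1.19] 4e-22 dq 0.24
4 [0.435 0.035 0.096] [ 0.33 -0.08 -0.85 -0.63 -0.22 -1.47] 6e-20 dq 0.28
wrist B [array([ 0.391, -0.03 ,  0.428]), array([ 0.245, -0.08 ,  0.315])]
1 [0.463 0.032 0.016] [-0.05  0.2  -0.69 -1.22 -0.35 -0.59] 1e-24 dq 0.07
2 [0.492 0.03  0.016] [-0.02  0.23 -0.65 -1.19 -0.32 -0.67] 3e-24 dq 0.07
3 [0.52  0.028 0.016] [ 0.01  0.25 -0.61 -1.15 -0.3  -0.75] 1e-23 dq 0.08
4 [0.548 0.025 0.016] [ 0.04  0.28 -0.57 -1.11 -0.27 -0.83] 2e-23 dq 0.09
5 [0.577 0.022 0.016] [ 0.07  0.31 -0.53 -1.05 -0.25 -0.93] 3e-23 dq 0.09
6 [0.605 0.02  0.016] [ 0.09  0.34 -0.5  -0.99 -0.22 -1.03] 2e-22 dq 0.1
wrist C [array([0.509, 0.047, 0.423]), array([ 0.401, -0.068,  0.316])]
joint interp
[0.414 0.043 0.165] [-0.02  0.03 -1.  ] [0.04 1.   0.03]
[0.404 0.049 0.145] [-0.03  0.1  -0.99] [0.03 0.99 0.1 ]
[0.396 0.056 0.127] [-0.03  0.17 -0.98] [0.01 0.99 0.17]
[0.391 0.063 0.112] [-0.02  0.24 -0.97] [-0.    0.97  0.24]
[0.387 0.069 0.098] [ 0.01  0.3  -0.96] [-0.01  0.96  0.3 ]
[0.387 0.075 0.086] [ 0.04  0.35 -0.94] [-0.02  0.94  0.35]
[0.388 0.079 0.075] [ 0.08  0.39 -0.92] [-0.02  0.92  0.39]
[0.391 0.082 0.066] [ 0.13  0.42 -0.9 ] [-0.03  0.91  0.42]
[0.396 0.082 0.057] [ 0.19  0.44 -0.88] [-0.03  0.9   0.44]
[0.403 0.081 0.05 ] [ 0.25  0.45 -0.86] [-0.03  0.89  0.46]
[0.41  0.076 0.043] [ 0.31  0.44 -0.84] [-0.03  0.89  0.46]
[0.417 0.07  0.036] [ 0.37  0.43 -0.83] [-0.02  0.89  0.45]
[0.424 0.06  0.029] [ 0.42  0.4  -0.82] [-0.01  0.9   0.43]
[0.43  0.049 0.023] [ 0.47  0.36 -0.81] [0.01 0.91 0.41]
[0.435 0.035 0.016] [ 0.51  0.31 -0.8 ] [0.04 0.92 0.38]
```

```bash
cat > t6.py <<'E'
from kin import *
from workcell import ctrl
s=ctrl.read_state();q0=s["q"];p=s["position"];R=Ro.from_rotvec(s["ee_rot"])
RT=pushR(-.043,.52,.33)
W=[(np.array([.405,.045,.13]),pushR(-.043,0.,.40),5),(np.array([.412,.045,.06]),pushR(-.043,.25,.42),5),(np.array([.43,.038,.03]),RT,4)]
q=q0
for P,RR,n in W: print((R.inv()*RR).as_rotvec().round(3));q=path(q,p,R,P,RR,n);p,R=P,RR
E
python3 t6.py
```

```text
[-0.386 -0.023 -0.006]
1 [0.412 0.044 0.158] [ 0.49 -0.01 -0.58 -0.12 -0.96 -2.03] 1e-29 dq 0.11
2 [0.41  0.044 0.151] [ 0.42 -0.   -0.57 -0.21 -0.95 -1.91] 2e-29 dq 0.12
3 [0.409 0.044 0.144] [ 0.34  0.01 -0.55 -0.3  -0.94 -1.78] 4e-29 dq 0.13
4 [0.407 0.045 0.137] [ 0.25  0.03 -0.53 -0.4  -0.95 -1.64] 8e-30 dq 0.14
5 [0.405 0.045 0.13 ] [ 0.17  0.06 -0.51 -0.49 -0.97 -1.5 ] 1e-30 dq 0.14
[-0.037 -0.25   0.005]
1 [0.406 0.045 0.116] [ 0.16  0.05 -0.55 -0.52 -0.89 -1.47] 2e-18 dq 0.08
2 [0.408 0.045 0.102] [ 0.16  0.05 -0.59 -0.56 -0.81 -1.43] 1e-18 dq 0.08
3 [0.409 0.045 0.088] [ 0.15  0.06 -0.62 -0.6  -0.73 -1.38] 4e-19 dq 0.08
4 [0.411 0.045 0.074] [ 0.14  0.07 -0.65 -0.66 -0.66 -1.31] 1e-30 dq 0.07
5 [0.412 0.045 0.06 ] [ 0.11  0.09 -0.68 -0.73 -0.6  -1.21] 5e-30 dq 0.09
[ 0.054 -0.27  -0.022]
1 [0.416 0.043 0.052] [ 0.12  0.08 -0.71 -0.79 -0.51 -1.16] 2e-26 dq 0.09
2 [0.421 0.041 0.045] [ 0.11  0.08 -0.73 -0.87 -0.43 -1.07] 2e-28 dq 0.09
3 [0.426 0.04  0.038] [ 0.08  0.1  -0.74 -0.99 -0.37 -0.91] 1e-24 dq 0.15
4 [0.43  0.038 0.03 ] [-0.    0.12 -0.74 -1.16 -0.35 -0.67] 6e-20 dq 0.25
```

Emit:
drive_tool(steps=[{"wx": -0.077,"wy": -0.005,"wz": -0.001,"tx": 0.002,"ty": 0,"tz": 0.007,"hand": 130},{"wx": -0.077,"wy": -0.005,"wz": -0.001,"tx": 0.002,"ty": -0.001,"tz": 0.007,"hand": 130},{"wx": -0.077,"wy": -0.005,"wz": -0.001,"tx": 0.002,"ty": -0.001,"tz": 0.007,"hand": 130},{"wx": -0.077,"wy": -0.005,"wz": -0.001,"tx": 0.002,"ty": -0.002,"tz": 0.007,"hand": 130},{"wx": -0.077,"wy": -0.005,"wz": -0.001,"tx": 0.002,"ty": -0.003,"tz": 0.007,"hand": 130}])

```text
clock: 4.85
position: [0.399, 0.0462, 0.125]
ee_rot: [0.055, 3.066, 0.658]
force: [0.1, -0.2, -0.5]
opening: 0.0419
```

```bash
python3 rec.py; python3 - <<'E'
from kin import *
from workcell import ctrl
s=ctrl.read_state(); rows(s,[.412,.045,.06],pushR(-.043,.25,.42),6)
E
```

```text
t 4.85 pos [0.399  0.0462 0.125 ] tilt 0.4225 xyaw 3.1062 ypar -0.0365 F [ 0.1 -0.2 -0.5] q [ 0.157  0.063 -0.521 -0.511 -0.969 -1.475] op 0.0419
rotvec tool [-0.025  -0.2554  0.009 ] deg 14.7 dist 0.0663
{'wx': -0.0042, 'wy': -0.0426, 'wz': 0.0015, 'tx': -0.0022, 'ty': -0.0046, 'tz': 0.0098}
{'wx': -0.0042, 'wy': -0.0426, 'wz': 0.0015, 'tx': -0.0018, 'ty': -0.0046, 'tz': 0.0099}
{'wx': -0.0042, 'wy': -0.0426, 'wz': 0.0015, 'tx': -0.0014, 'ty': -0.0046, 'tz': 0.0099}
{'wx': -0.0042, 'wy': -0.0426, 'wz': 0.0015, 'tx': -0.001, 'ty': -0.0047, 'tz': 0.01}
{'wx': -0.0042, 'wy': -0.0426, 'wz': 0.0015, 'tx': -0.0005, 'ty': -0.0047, 'tz': 0.01}
{'wx': -0.0042, 'wy': -0.0426, 'wz': 0.0015, 'tx': -0.0001, 'ty': -0.0048, 'tz': 0.01}
```

Emit:
drive_tool(steps=[{"wx": -0.004,"wy": -0.043,"wz": 0.001,"tx": -0.002,"ty": -0.005,"tz": 0.01,"hand": 130},{"wx": -0.004,"wy": -0.043,"wz": 0.001,"tx": -0.002,"ty": -0.005,"tz": 0.01,"hand": 130},{"wx": -0.004,"wy": -0.043,"wz": 0.001,"tx": -0.001,"ty": -0.005,"tz": 0.01,"hand": 130},{"wx": -0.004,"wy": -0.043,"wz": 0.001,"tx": -0.001,"ty": -0.005,"tz": 0.01,"hand": 130},{"wx": -0.004,"wy": -0.043,"wz": 0.001,"tx": 0,"ty": -0.005,"tz": 0.01,"hand": 130}])

```text
clock: 5.35
position: [0.4081, 0.042, 0.0662]
ee_rot: [0.137, 2.848, 0.642]
force: [0.4, 0.0, 0.0]
opening: 0.0416
```

```bash
python3 rec.py; python3 - <<'E'
from kin import *
from workcell import ctrl
s=ctrl.read_state(); rows(s,[.43,.038,.03],pushR(-.043,.52,.33),6)
E
```

```text
t 5.35 pos [0.4081 0.042  0.0662] tilt 0.4931 xyaw 3.0007 ypar -0.0473 F [0.4 0.  0. ] q [ 0.113  0.08  -0.662 -0.693 -0.646 -1.255] op 0.0416
rotvec tool [ 0.0529 -0.3048 -0.0245] deg 17.8 dist 0.0425
{'wx': 0.0088, 'wy': -0.0508, 'wz': -0.0041, 'tx': -0.0025, 'ty': -0.0031, 'tz': 0.0059}
{'wx': 0.0088, 'wy': -0.0508, 'wz': -0.0041, 'tx': -0.0022, 'ty': -0.003, 'tz': 0.006}
{'wx': 0.0088, 'wy': -0.0508, 'wz': -0.0041, 'tx': -0.0018, 'ty': -0.003, 'tz': 0.0062}
{'wx': 0.0088, 'wy': -0.0508, 'wz': -0.0041, 'tx': -0.0015, 'ty': -0.0029, 'tz': 0.0063}
{'wx': 0.0088, 'wy': -0.0508, 'wz': -0.0041, 'tx': -0.0012, 'ty': -0.0029, 'tz': 0.0064}
{'wx': 0.0088, 'wy': -0.0508, 'wz': -0.0041, 'tx': -0.0008, 'ty': -0.0028, 'tz': 0.0064}
```

Emit:
drive_tool(steps=[{"wx": 0.009,"wy": -0.05,"wz": -0.004,"tx": -0.002,"ty": -0.003,"tz": 0.006,"hand": 130},{"wx": 0.009,"wy": -0.05,"wz": -0.004,"tx": -0.002,"ty": -0.003,"tz": 0.006,"hand": 130},{"wx": 0.009,"wy": -0.05,"wz": -0.004,"tx": -0.002,"ty": -0.003,"tz": 0.006,"hand": 130},{"wx": 0.009,"wy": -0.05,"wz": -0.004,"tx": -0.001,"ty": -0.003,"tz": 0.006,"hand": 130},{"wx": 0.009,"wy": -0.05,"wz": -0.004,"tx": -0.001,"ty": -0.003,"tz": 0.006,"hand": 130},{"wx": 0.009,"wy": -0.05,"wz": -0.004,"tx": -0.001,"ty": -0.003,"tz": 0.006,"hand": 130}])

```text
clock: 5.95
position: [0.4248, 0.0388, 0.0273]
ee_rot: [0.188, 2.571, 0.489]
force: [-1.4, 0.1, -1.1]
opening: 0.0417
```

```bash
python3 rec.py; python3 - <<'E'
from kin import *
from workcell import ctrl
s=ctrl.read_state(); rows(s,[.44,.034,.017],pushR(-.043,.52,.33),4)
for n in("side","wrist"): cv2.imwrite(f"pics/{n}2.png",ctrl.grab_frame(n)[:,:,::-1])
a=cv2.imread("pics/side2.png")[110:290,170:410]; cv2.imwrite("pics/side2c.png",cv2.resize(a,(720,540),interpolation=cv2.INTER_CUBIC))
E
```

```text
t 5.95 pos [0.4248 0.0388 0.0273] tilt 0.6371 xyaw 2.8867 ypar -0.0424 F [-1.4  0.1 -1.1] q [-0.007  0.12  -0.752 -1.177 -0.342 -0.647] op 0.0417
rotvec tool [-0.0029 -0.0002  0.0023] deg 0.2 dist 0.019
{'wx': -0.0007, 'wy': -0.0001, 'wz': 0.0006, 'tx': -0.0024, 'ty': -0.0019, 'tz': 0.0036}
{'wx': -0.0007, 'wy': -0.0001, 'wz': 0.0006, 'tx': -0.0024, 'ty': -0.0019, 'tz': 0.0036}
{'wx': -0.0007, 'wy': -0.0001, 'wz': 0.0006, 'tx': -0.0024, 'ty': -0.0019, 'tz': 0.0036}
{'wx': -0.0007, 'wy': -0.0001, 'wz': 0.0006, 'tx': -0.0024, 'ty': -0.0019, 'tz': 0.0036}
```

View pics/side2c.png

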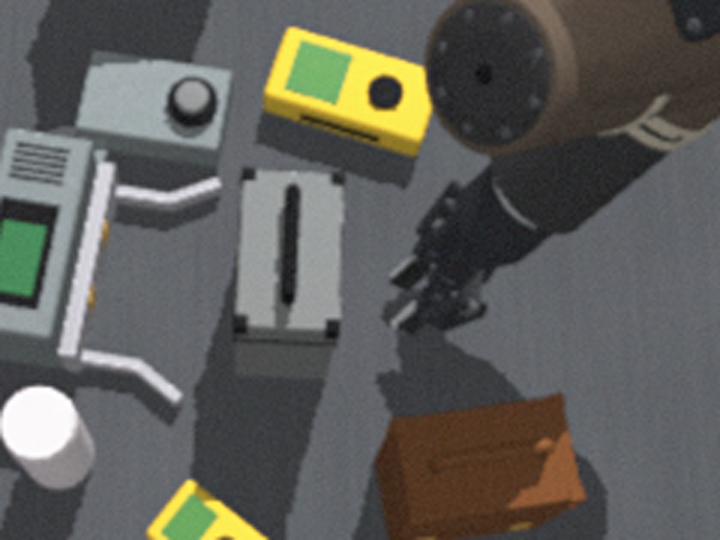

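View pics/wrist2.png

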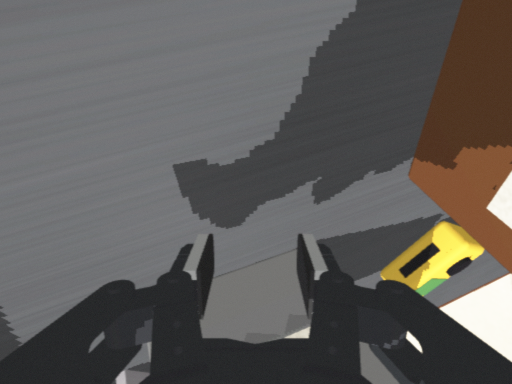

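```bash
cat > push.py <<'E'
import sys
from kin import *
from workcell import ctrl
def go(cx,cy,psi,n,z=.016):
    s=ctrl.read_state();show(s)
    R=pushR(psi,.52,.33); tcp=np.array([cx,cy,0])-R.apply([-.011,0,-.009]); tcp[2]=z
    cur=Ro.from_rotvec(s["ee_rot"]).apply([-.011,0,-.009])+s["position"];print("contact now",cur.round(4))
    rows(s,tcp,R,n)
    print("qend",ik(tcp,R,s["q"])[0].round(2))
go(*map(float,sys.argv[1:4]),int(sys.argv[4]))
E
python3 push.py .472 .036 -.043 6
```

```text
t 6.05 pos [0.4241 0.0379 0.0265] tilt 0.6353 xyaw 2.883 ypar -0.0469 F [ 0.2 -1.4 -0.2] q [-0.01   0.121 -0.752 -1.176 -0.343 -0.649] op 0.0418
contact now [0.429  0.0327 0.0388]
rotvec tool [-0.0037 -0.0019 -0.0021] deg 0.3 dist 0.0444
{'wx': -0.0006, 'wy': -0.0003, 'wz': -0.0003, 'tx': -0.0052, 'ty': 0.0002, 'tz': 0.0052}
{'wx': -0.0006, 'wy': -0.0003, 'wz': -0.0003, 'tx': -0.0052, 'ty': 0.0002, 'tz': 0.0052}
{'wx': -0.0006, 'wy': -0.0003, 'wz': -0.0003, 'tx': -0.0052, 'ty': 0.0002, 'tz': 0.0052}
{'wx': -0.0006, 'wy': -0.0003, 'wz': -0.0003, 'tx': -0.0052, 'ty': 0.0001, 'tz': 0.0052}
{'wx': -0.0006, 'wy': -0.0003, 'wz': -0.0003, 'tx': -0.0052, 'ty': 0.0001, 'tz': 0.0052}
{'wx': -0.0006, 'wy': -0.0003, 'wz': -0.0003, 'tx': -0.0052, 'ty': 0.0001, 'tz': 0.0052}
qend [-0.02  0.21 -0.68 -1.21 -0.35 -0.6 ]
```

Emit:
drive_tool(steps=[{"wx": -0.001,"wy": 0,"wz": 0,"tx": -0.005,"ty": 0,"tz": 0.005,"hand": 130},{"wx": -0.001,"wy": 0,"wz": 0,"tx": -0.005,"ty": 0,"tz": 0.005,"hand": 130},{"wx": -0.001,"wy": 0,"wz": 0,"tx": -0.005,"ty": 0,"tz": 0.005,"hand": 130},{"wx": 0,"wy": 0,"wz": 0,"tx": -0.005,"ty": 0,"tz": 0.005,"hand": 130},{"wx": 0,"wy": 0,"wz": 0,"tx": -0.005,"ty": 0,"tz": 0.005,"hand": 130}])

```text
clock: 6.55
position: [0.4617, 0.0397, 0.0182]
ee_rot: [0.195, 2.574, 0.498]
force: [0.1, 0.2, -0.0]
opening: 0.0418
```

```bash
python3 push.py .485 .0355 -.05 4
```

```text
t 6.55 pos [0.4617 0.0397 0.0182] tilt 0.6364 xyaw 2.882 ypar -0.0464 F [ 0.1  0.2 -0. ] q [-0.02   0.193 -0.686 -1.193 -0.352 -0.626] op 0.0418
contact now [0.4666 0.0344 0.0304]
rotvec tool [ 0.0044 -0.0072  0.0013] deg 0.5 dist 0.0186
{'wx': 0.0011, 'wy': -0.0018, 'wz': 0.0003, 'tx': -0.0037, 'ty': 0.0002, 'tz': 0.0029}
{'wx': 0.0011, 'wy': -0.0018, 'wz': 0.0003, 'tx': -0.0037, 'ty': 0.0002, 'tz': 0.0029}
{'wx': 0.0011, 'wy': -0.0018, 'wz': 0.0003, 'tx': -0.0037, 'ty': 0.0002, 'tz': 0.0029}
{'wx': 0.0011, 'wy': -0.0018, 'wz': 0.0003, 'tx': -0.0037, 'ty': 0.0002, 'tz': 0.0029}
qend [-0.01  0.22 -0.66 -1.2  -0.34 -0.63]
```

Emit:
drive_tool(steps=[{"wx": 0,"wy": 0,"wz": 0,"tx": -0.004,"ty": 0,"tz": 0.003,"hand": 130},{"wx": 0,"wy": 0,"wz": 0,"tx": -0.004,"ty": 0,"tz": 0.003,"hand": 130},{"wx": 0,"wy": 0,"wz": 0,"tx": -0.004,"ty": 0,"tz": 0.003,"hand": 130},{"wx": 0,"wy": 0,"wz": 0,"tx": -0.004,"ty": 0,"tz": 0.003,"hand": 130}])

```text
clock: 6.95
position: [0.4793, 0.0409, 0.0137]
ee_rot: [0.194, 2.58, 0.501]
force: [-13.8, -1.7, 8.5]
opening: 0.0423
```

```bash
python3 push.py .505 .033 -.07 5
```

```text
t 6.95 pos [0.4793 0.0409 0.0137] tilt 0.6317 xyaw 2.8848 ypar -0.0464 F [-13.8  -1.7   8.5] q [-0.01   0.225 -0.654 -1.18  -0.352 -0.646] op 0.0423
contact now [0.4843 0.0356 0.0259]
rotvec tool [ 0.0148 -0.0221  0.0167] deg 1.8 dist 0.0213
{'wx': 0.003, 'wy': -0.0044, 'wz': 0.0033, 'tx': -0.004, 'ty': -0.0001, 'tz': 0.0016}
{'wx': 0.003, 'wy': -0.0044, 'wz': 0.0033, 'tx': -0.0039, 'ty': -0.0001, 'tz': 0.0016}
{'wx': 0.003, 'wy': -0.0044, 'wz': 0.0033, 'tx': -0.0039, 'ty': -0.0001, 'tz': 0.0016}
{'wx': 0.003, 'wy': -0.0044, 'wz': 0.0033, 'tx': -0.0039, 'ty': -0.0001, 'tz': 0.0016}
{'wx': 0.003, 'wy': -0.0044, 'wz': 0.0033, 'tx': -0.0039, 'ty': -0.0, 'tz': 0.0016}
qend [ 0.01  0.24 -0.63 -1.18 -0.32 -0.68]
```

```bash
sed -i 's/z=.016/z=.018/' push.py; python3 push.py .505 .033 -.07 5|tail -3
```

```text
{'wx': 0.003, 'wy': -0.0044, 'wz': 0.0033, 'tx': -0.0041, 'ty': 0.0001, 'tz': 0.0013}
{'wx': 0.003, 'wy': -0.0044, 'wz': 0.0033, 'tx': -0.0041, 'ty': 0.0001, 'tz': 0.0013}
qend [ 0.01  0.23 -0.63 -1.16 -0.32 -0.7 ]
```

Emit:
drive_tool(steps=[{"wx": 0.003,"wy": -0.004,"wz": 0.003,"tx": -0.004,"ty": 0,"tz": 0.001,"hand": 130},{"wx": 0.003,"wy": -0.004,"wz": 0.003,"tx": -0.004,"ty": 0,"tz": 0.001,"hand": 130},{"wx": 0.003,"wy": -0.004,"wz": 0.003,"tx": -0.004,"ty": 0,"tz": 0.001,"hand": 130},{"wx": 0.003,"wy": -0.004,"wz": 0.003,"tx": -0.004,"ty": 0,"tz": 0.001,"hand": 130}])

```text
clock: 7.35
position: [0.4816, 0.0416, 0.0125]
ee_rot: [0.216, 2.588, 0.498]
force: [-11.4, -0.4, 7.2]
opening: 0.0418
```

```bash
python3 push.py .53 .029 -.10 6; python3 - <<'E'
from workcell import ctrl
import cv2
for n,(r,c) in {"side":(110,150),"top":(100,200)}.items():
    im=ctrl.grab_frame(n)[:,:,::-1]; cv2.imwrite(f"pics/{n}3.png",im); cv2.imwrite(f"pics/{n}3c.png",cv2.resize(im[r:r+150,c:c+150],(600,600),interpolation=cv2.INTER_CUBIC))
E
```

```text
t 7.35 pos [0.4816 0.0416 0.0125] tilt 0.6227 xyaw 2.8713 ypar -0.0655 F [-11.4  -0.4   7.2] q [ 0.013  0.227 -0.653 -1.156 -0.335 -0.703] op 0.0418
contact now [0.4867 0.0361 0.0246]
rotvec tool [ 0.0204 -0.0389  0.0252] deg 2.9 dist 0.0447
{'wx': 0.0034, 'wy': -0.0065, 'wz': 0.0042, 'tx': -0.007, 'ty': -0.0003, 'tz': 0.0025}
{'wx': 0.0034, 'wy': -0.0065, 'wz': 0.0042, 'tx': -0.007, 'ty': -0.0002, 'tz': 0.0026}
{'wx': 0.0034, 'wy': -0.0065, 'wz': 0.0042, 'tx': -0.007, 'ty': -0.0002, 'tz': 0.0026}
{'wx': 0.0034, 'wy': -0.0065, 'wz': 0.0042, 'tx': -0.007, 'ty': -0.0002, 'tz': 0.0027}
{'wx': 0.0034, 'wy': -0.0065, 'wz': 0.0042, 'tx': -0.0069, 'ty': -0.0001, 'tz': 0.0027}
{'wx': 0.0034, 'wy': -0.0065, 'wz': 0.0042, 'tx': -0.0069, 'ty': -0.0001, 'tz': 0.0027}
qend [ 0.04  0.26 -0.6  -1.13 -0.29 -0.78]
```

View pics/side3c.png

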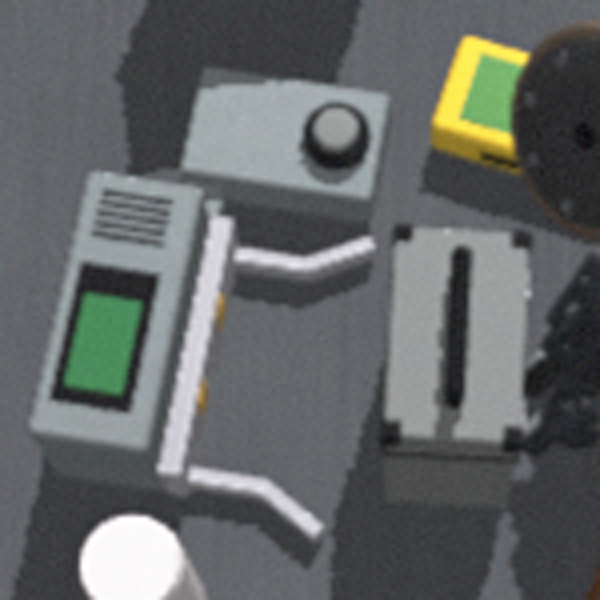

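View pics/top3c.png

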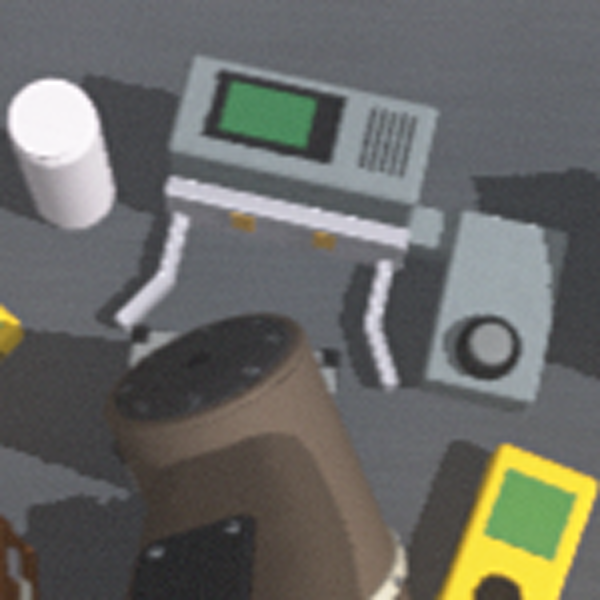

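Emit:
drive_tool(steps=[{"wx": 0.003,"wy": -0.006,"wz": 0.004,"tx": -0.008,"ty": 0.001,"tz": 0.002,"hand": 130},{"wx": 0.003,"wy": -0.006,"wz": 0.004,"tx": -0.008,"ty": 0.0,"tz": 0.002,"hand": 130},{"wx": 0.003,"wy": -0.006,"wz": 0.004,"tx": -0.008,"ty": 0.0,"tz": 0.002,"hand": 130},{"wx": 0.003,"wy": -0.006,"wz": 0.004,"tx": -0.008,"ty": 0.0,"tz": 0.002,"hand": 130}])

```text
clock: 7.85
position: [0.4997, 0.0399, 0.0136]
ee_rot: [0.248, 2.591, 0.492]
force: [-5.0, 0.4, -4.3]
opening: 0.0418
```

```bash
python3 push.py .53 .029 -.10 4
```

```text
t 7.85 pos [0.4997 0.0399 0.0136] tilt 0.6165 xyaw 2.849 ypar -0.0916 F [-5.   0.4 -4.3] q [ 0.047  0.24  -0.63  -1.107 -0.312 -0.801] op 0.0418
contact now [0.5047 0.0343 0.0257]
rotvec tool [ 0.0094 -0.038   0.0037] deg 2.3 dist 0.0267
{'wx': 0.0023, 'wy': -0.0095, 'wz': 0.0009, 'tx': -0.0064, 'ty': -0.0003, 'tz': 0.0019}
{'wx': 0.0023, 'wy': -0.0095, 'wz': 0.0009, 'tx': -0.0064, 'ty': -0.0002, 'tz': 0.002}
{'wx': 0.0023, 'wy': -0.0095, 'wz': 0.0009, 'tx': -0.0064, 'ty': -0.0002, 'tz': 0.002}
{'wx': 0.0023, 'wy': -0.0095, 'wz': 0.0009, 'tx': -0.0063, 'ty': -0.0002, 'tz': 0.0021}
qend [ 0.04  0.26 -0.6  -1.13 -0.29 -0.78]
```

```bash
python3 push.py .542 .028 -.12 5
```

```text
t 7.85 pos [0.4997 0.0399 0.0136] tilt 0.6165 xyaw 2.849 ypar -0.0916 F [-5.   0.4 -4.3] q [ 0.047  0.24  -0.63  -1.107 -0.312 -0.801] op 0.0418
contact now [0.5047 0.0343 0.0257]
rotvec tool [ 0.0183 -0.0456  0.0199] deg 3.0 dist 0.0387
{'wx': 0.0037, 'wy': -0.0091, 'wz': 0.004, 'tx': -0.0073, 'ty': -0.0002, 'tz': 0.0027}
{'wx': 0.0037, 'wy': -0.0091, 'wz': 0.004, 'tx': -0.0072, 'ty': -0.0001, 'tz': 0.0027}
{'wx': 0.0037, 'wy': -0.0091, 'wz': 0.004, 'tx': -0.0072, 'ty': -0.0001, 'tz': 0.0028}
{'wx': 0.0037, 'wy': -0.0091, 'wz': 0.004, 'tx': -0.0072, 'ty': -0.0, 'tz': 0.0029}
{'wx': 0.0037, 'wy': -0.0091, 'wz': 0.004, 'tx': -0.0072, 'ty': -0.0, 'tz': 0.0029}
qend [ 0.05  0.27 -0.59 -1.11 -0.27 -0.83]
```

Emit:
drive_tool(steps=[{"wx": 0.004,"wy": -0.009,"wz": 0.004,"tx": -0.009,"ty": -0.001,"tz": 0.003,"hand": 130},{"wx": 0.004,"wy": -0.009,"wz": 0.004,"tx": -0.009,"ty": -0.001,"tz": 0.003,"hand": 130},{"wx": 0.004,"wy": -0.009,"wz": 0.004,"tx": -0.009,"ty": -0.001,"tz": 0.003,"hand": 130},{"wx": 0.004,"wy": -0.009,"wz": 0.004,"tx": -0.009,"ty": -0.001,"tz": 0.003,"hand": 130}])

```text
clock: 8.25
position: [0.5219, 0.0361, 0.0122]
ee_rot: [0.28, 2.583, 0.486]
force: [-13.1, 2.1, 10.2]
opening: 0.0422
```

```bash
python3 push.py .56 .025 -.15 4; python3 - <<'E'
from workcell import ctrl
import cv2
for n,(r,c) in {"side":(110,150)}.items():
    im=ctrl.grab_frame(n)[:,:,::-1]; cv2.imwrite(f"pics/{n}4.png",im); cv2.imwrite(f"pics/{n}4c.png",cv2.resize(im[r:r+150,c:c+150],(600,600),interpolation=cv2.INTER_CUBIC))
E
```

```text
t 8.25 pos [0.5219 0.0361 0.0122] tilt 0.6185 xyaw 2.8232 ypar -0.1159 F [-13.1   2.1  10.2] q [ 0.053  0.265 -0.598 -1.091 -0.297 -0.844] op 0.0422
contact now [0.5268 0.0305 0.0243]
rotvec tool [ 0.0228 -0.0469  0.0233] deg 3.3 dist 0.0347
{'wx': 0.0057, 'wy': -0.0117, 'wz': 0.0058, 'tx': -0.0082, 'ty': 0.0002, 'tz': 0.0027}
{'wx': 0.0057, 'wy': -0.0117, 'wz': 0.0058, 'tx': -0.0082, 'ty': 0.0003, 'tz': 0.0028}
{'wx': 0.0057, 'wy': -0.0117, 'wz': 0.0058, 'tx': -0.0082, 'ty': 0.0004, 'tz': 0.0029}
{'wx': 0.0057, 'wy': -0.0117, 'wz': 0.0058, 'tx': -0.0081, 'ty': 0.0004, 'tz': 0.003}
qend [ 0.08  0.28 -0.57 -1.08 -0.24 -0.91]
```

View pics/side4c.png

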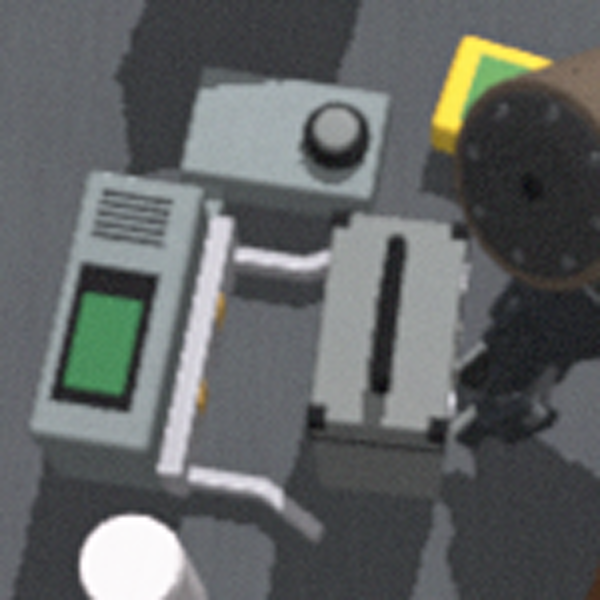

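```bash
cat > fitb.py <<'E'
from h import *
import sys
v=list(map(float,sys.argv[1:9]));S="side"
b=[(S,k,(v[2*i],v[2*i+1])) for i,k in enumerate([(40,-65,170),(-40,-65,170),(-40,65,170),(40,65,170)])]
pb,r=fit(b,[.55,0.02,-.1]);pd=np.array([.6454,.0105,-.1804])
c,s=np.cos(pd[2]),np.sin(pd[2]);dx=pb[:2]-pd[:2];print("box",pb.round(4),r.round(1).tolist(),"in dock",(c*dx[0]+s*dx[1]).round(4),(-s*dx[0]+c*dx[1]).round(4),(pb[2]-pd[2]).round(3))
E
python3 fitb.py 337 215 467 228 443 440 312 432; python3 fitb.py 403 226 538 230 530 449 394 442
```

```text
box [ 0.5662  0.029  -0.101 ] [[-0.7, 0.4], [0.3, 0.3], [1.3, 0.2], [-0.7, -1.2]] in dock -0.0812 0.004 0.079
box [ 0.5218  0.0343 -0.0482] [[-0.0, 0.4], [-0.1, 0.9], [0.5, -0.7], [-0.4, -0.5]] in dock -0.1258 0.0012 0.132
```

Emit:
drive_tool(steps=[{"wx": 0.005,"wy": -0.01,"wz": 0.005,"tx": -0.01,"ty": -0.001,"tz": 0.003,"hand": 130},{"wx": 0.005,"wy": -0.01,"wz": 0.005,"tx": -0.01,"ty": -0.001,"tz": 0.003,"hand": 130},{"wx": 0.005,"wy": -0.01,"wz": 0.005,"tx": -0.01,"ty": -0.001,"tz": 0.003,"hand": 130},{"wx": 0.005,"wy": -0.01,"wz": 0.005,"tx": -0.01,"ty": -0.001,"tz": 0.003,"hand": 130},{"wx": 0.005,"wy": -0.01,"wz": 0.005,"tx": -0.01,"ty": -0.001,"tz": 0.003,"hand": 130}])

```text
clock: 8.8
position: [0.5548, 0.0283, 0.0122]
ee_rot: [0.331, 2.569, 0.47]
force: [-10.6, 3.1, 5.5]
opening: 0.0417
```

```bash
python3 push.py .59 .02 -.18 4; python3 - <<'E'
from workcell import ctrl
import cv2
for n,(r,c) in {"side":(110,150)}.items():
    im=ctrl.grab_frame(n)[:,:,::-1]; cv2.imwrite(f"pics/{n}5.png",im); cv2.imwrite(f"pics/{n}5c.png",cv2.resize(im[r:r+150,c:c+150],(600,600),interpolation=cv2.INTER_CUBIC))
E
```

```text
t 8.8 pos [0.5548 0.0283 0.0122] tilt 0.6205 xyaw 2.7823 ypar -0.1557 F [-10.6   3.1   5.5] q [ 0.071  0.296 -0.557 -1.044 -0.266 -0.939] op 0.0417
contact now [0.5594 0.0224 0.0243]
rotvec tool [ 0.0179 -0.04    0.0158] deg 2.7 dist 0.0317
{'wx': 0.0045, 'wy': -0.01, 'wz': 0.0039, 'tx': -0.0074, 'ty': 0.0011, 'tz': 0.0027}
{'wx': 0.0045, 'wy': -0.01, 'wz': 0.0039, 'tx': -0.0073, 'ty': 0.0012, 'tz': 0.0028}
{'wx': 0.0045, 'wy': -0.01, 'wz': 0.0039, 'tx': -0.0073, 'ty': 0.0012, 'tz': 0.0028}
{'wx': 0.0045, 'wy': -0.01, 'wz': 0.0039, 'tx': -0.0073, 'ty': 0.0013, 'tz': 0.0029}
qend [ 0.1   0.31 -0.53 -1.01 -0.21 -1.01]
```

View pics/side5c.png

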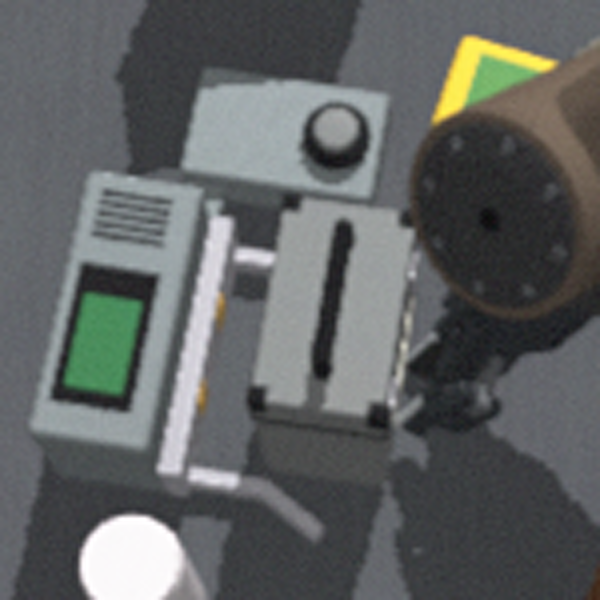

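```bash
python3 fitb.py 285 195 416 214 388 427 251 410
```

```text
box [ 0.5984  0.0187 -0.131 ] [[-0.3, 1.0], [0.3, 0.3], [0.1, -0.5], [-0.1, -0.6]] in dock -0.0477 -0.0003 0.049
```

Emit:
drive_tool(steps=[{"wx": 0.004,"wy": -0.01,"wz": 0.004,"tx": -0.01,"ty": 0.001,"tz": 0.003,"hand": 130},{"wx": 0.004,"wy": -0.01,"wz": 0.004,"tx": -0.01,"ty": 0.001,"tz": 0.003,"hand": 130},{"wx": 0.004,"wy": -0.01,"wz": 0.004,"tx": -0.01,"ty": 0.001,"tz": 0.003,"hand": 130},{"wx": 0.004,"wy": -0.01,"wz": 0.004,"tx": -0.01,"ty": 0.001,"tz": 0.003,"hand": 130}])

```text
clock: 9.25
position: [0.5828, 0.0247, 0.0131]
ee_rot: [0.369, 2.558, 0.452]
force: [-6.8, 1.3, -4.2]
opening: 0.0416
```

```bash
python3 push.py .606 .0182 -.18 3; python3 - <<'E'
from workcell import ctrl
import cv2
for n,(r,c) in {"side":(110,150)}.items():
    im=ctrl.grab_frame(n)[:,:,::-1]; cv2.imwrite(f"pics/{n}6.png",im); cv2.imwrite(f"pics/{n}6c.png",cv2.resize(im[r:r+150,c:c+150],(600,600),interpolation=cv2.INTER_CUBIC))
E
```

```text
t 9.25 pos [0.5828 0.0247 0.0131] tilt 0.6205 xyaw 2.7519 ypar -0.1866 F [-6.8  1.3 -4.2] q [ 0.106  0.32  -0.528 -0.98  -0.227 -1.053] op 0.0416
contact now [0.5872 0.0188 0.0252]
rotvec tool [-0.0001 -0.0243 -0.0069] deg 1.4 dist 0.0198
{'wx': -0.0, 'wy': -0.0081, 'wz': -0.0023, 'tx': -0.0061, 'ty': 0.0015, 'tz': 0.002}
{'wx': -0.0, 'wy': -0.0081, 'wz': -0.0023, 'tx': -0.0061, 'ty': 0.0015, 'tz': 0.002}
{'wx': -0.0, 'wy': -0.0081, 'wz': -0.0023, 'tx': -0.0061, 'ty': 0.0015, 'tz': 0.0021}
qend [ 0.11  0.33 -0.5  -0.98 -0.21 -1.05]
```

View pics/side6c.png

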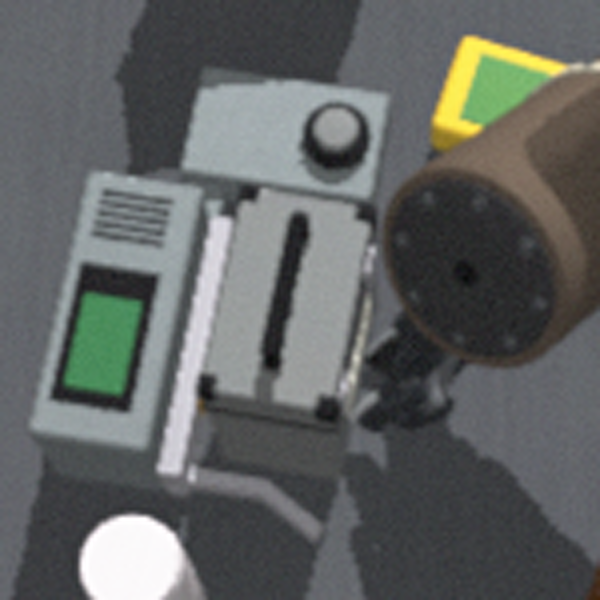

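```bash
python3 fitb.py 242 189 375 209 340 417 202 399
```

```text
box [ 0.6249  0.0136 -0.1514] [[0.0, 0.3], [-0.1, -0.1], [-0.1, 0.2], [0.2, -0.3]] in dock -0.0207 -0.0006 0.029
```

Emit:
drive_tool(steps=[{"wx": 0,"wy": -0.006,"wz": 0,"tx": -0.009,"ty": 0.001,"tz": 0.003,"hand": 130},{"wx": 0,"wy": -0.006,"wz": 0,"tx": -0.009,"ty": 0.001,"tz": 0.003,"hand": 130},{"wx": 0,"wy": -0.006,"wz": 0,"tx": -0.008,"ty": 0.001,"tz": 0.003,"hand": 130}])

```text
clock: 9.6
position: [0.5994, 0.0232, 0.0123]
ee_rot: [0.374, 2.559, 0.453]
force: [-33.0, -0.4, 18.0]
opening: 0.0418
```

Emit:
drive_tool(steps=[{"wx": 0,"wy": 0,"wz": 0,"tx": -0.006,"ty": 0.001,"tz": 0.002,"hand": 130},{"wx": 0,"wy": 0,"wz": 0,"tx": -0.006,"ty": 0.001,"tz": 0.002,"hand": 130}])

```text
clock: 9.8
position: [0.5993, 0.0234, 0.011]
ee_rot: [0.373, 2.577, 0.459]
force: [-36.1, -4.8, 34.9]
opening: 0.0421
```

```bash
python3 push.py .606 .0182 -.18 3; python3 - <<'E'
from workcell import ctrl
import cv2
for n,(r,c) in {"side":(110,150)}.items():
    im=ctrl.grab_frame(n)[:,:,::-1]; cv2.imwrite(f"pics/{n}7.png",im); cv2.imwrite(f"pics/{n}7c.png",cv2.resize(im[r:r+150,c:c+150],(600,600),interpolation=cv2.INTER_CUBIC))
E
```

```text
t 9.8 pos [0.5993 0.0234 0.011 ] tilt 0.6055 xyaw 2.7566 ypar -0.1912 F [-36.1  -4.8  34.9] q [ 0.116  0.344 -0.499 -0.915 -0.242 -1.131] op 0.0421
contact now [0.604  0.0174 0.023 ]
rotvec tool [-0.     -0.0446 -0.0117] deg 2.6 dist 0.0075
{'wx': -0.0, 'wy': -0.0149, 'wz': -0.0039, 'tx': -0.0016, 'ty': 0.0012, 'tz': -0.0014}
{'wx': -0.0, 'wy': -0.0149, 'wz': -0.0039, 'tx': -0.0017, 'ty': 0.0012, 'tz': -0.0014}
{'wx': -0.0, 'wy': -0.0149, 'wz': -0.0039, 'tx': -0.0017, 'ty': 0.0012, 'tz': -0.0014}
qend [ 0.11  0.33 -0.5  -0.98 -0.21 -1.05]
```

View pics/side7c.png

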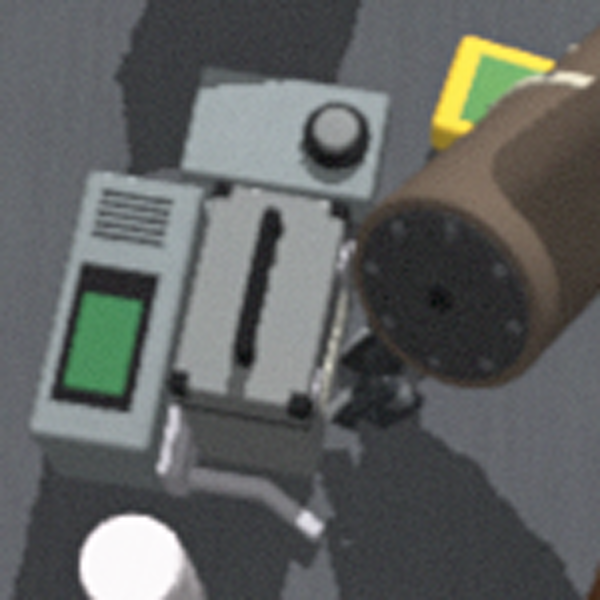

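```bash
python3 fitb.py 216 186 349 206 311 414 175 394
```

```text
box [ 0.6408  0.0114 -0.1577] [[0.1, 0.1], [-0.1, -0.0], [0.1, 0.1], [-0.1, -0.1]] in dock -0.0047 0.0001 0.023
```

```bash
python3 - <<'E'
from h import *
a=rayz("side",full("side",(233,218)),.06);b=rayz("side",full("side",(185,473)),.06);print(a,b)
d=(a-b)[:2];L=np.linalg.norm(d);d/=L;print("len",L,"yaw of stop normal",np.arctan2(d[0],-d[1])) 
n=np.array([-d[1],d[0]]);print("dist",(a[:2]-np.array([.6408,.0114]))@n)
for n_,P in (("top",[(168,195),(405,246)]),):
    a=rayz(n_,full(n_,P[0]),.06);b=rayz(n_,full(n_,P[1]),.06);print(a,b,np.arctan2(*(b-a)[:2]), (a-b)[:2])
E
```

```text
[ 0.66974028 -0.08075823  0.06      ] [0.69548398 0.09013153 0.06      ]
len 0.17281796248250925 yaw of stop normal -0.14952077377794507
dist 0.04234566304041504
[0.6981178  0.08806136 0.06      ] [ 0.67108275 -0.08201437  0.06      ] -2.9839527317856387 [0.02703504 0.17007573]
```

```bash
cat > t7.py <<'E'
from kin import *
from workcell import ctrl
s=ctrl.read_state();q=s["q"];p=s["position"];R=Ro.from_rotvec(s["ee_rot"])
W=[(np.array([.54,.035,.025]),R,5),(np.array([.50,.035,.07]),pushR(-.16,.25,.42),5),(np.array([.49,.035,.14]),pushR(-.16,0.,.40),5),(np.array([.49,.03,.25]),pushR(-.16,0,0),5),(np.array([.603,-.1435,.25]),pushR(-.16,0,0),8),(np.array([.603,-.1435,.06]),pushR(-.16,0,0),5)]
for P,RR,n in W: print((R.inv()*RR).as_rotvec().round(3));q=path(q,p,R,P,RR,n);p,R=P,RR
print(wrist(q))
E
python3 t7.py; python3 - <<'E'
from kin import *
from workcell import ctrl
s=ctrl.read_state();R=Ro.from_rotvec(s["ee_rot"]);rows(s,[.54,.035,.025],R,7)
E
```

```text
[0. 0. 0.]
1 [0.587 0.026 0.014] [ 0.12  0.33 -0.52 -0.92 -0.24 -1.13] 3e-29 dq 0.02
2 [0.576 0.028 0.017] [ 0.13  0.31 -0.54 -0.92 -0.23 -1.14] 3e-28 dq 0.02
3 [0.564 0.03  0.019] [ 0.14  0.29 -0.57 -0.92 -0.22 -1.14] 1e-27 dq 0.02
4 [0.552 0.033 0.022] [ 0.15  0.27 -0.59 -0.92 -0.21 -1.16] 3e-26 dq 0.02
5 [0.54  0.035 0.025] [ 0.17  0.25 -0.61 -0.92 -0.21 -1.17] 5e-25 dq 0.02
[-0.059  0.233 -0.008]
1 [0.532 0.035 0.034] [ 0.18  0.22 -0.62 -0.83 -0.26 -1.27] 1e-22 dq 0.1
2 [0.524 0.035 0.043] [ 0.17  0.2  -0.61 -0.77 -0.33 -1.32] 1e-23 dq 0.07
3 [0.516 0.035 0.052] [ 0.16  0.19 -0.6  -0.72 -0.41 -1.35] 1e-25 dq 0.08
4 [0.508 0.035 0.061] [ 0.14  0.18 -0.58 -0.69 -0.49 -1.37] 4e-28 dq 0.08
5 [0.5   0.035 0.07 ] [ 0.12  0.17 -0.56 -0.67 -0.57 -1.38] 7e-30 dq 0.08
[ 0.037  0.25  -0.005]
1 [0.498 0.035 0.084] [ 0.13  0.16 -0.53 -0.61 -0.64 -1.45] 4e-29 dq 0.08
2 [0.496 0.035 0.098] [ 0.13  0.15 -0.49 -0.57 -0.73 -1.5 ] 1e-30 dq 0.08
3 [0.494 0.035 0.112] [ 0.13  0.15 -0.46 -0.53 -0.81 -1.54] 1e-30 dq 0.08
4 [0.492 0.035 0.126] [ 0.13  0.15 -0.42 -0.5  -0.89 -1.57] 1e-30 dq 0.08
5 [0.49 
[... 1449 characters left out ...]
0.83 -1.81] 2e-30 dq 0.08
(array([0.58798913, 0.04730522, 0.43308938]), array([ 0.60345209, -0.14346335,  0.43308938]))
rotvec tool [0. 0. 0.] deg 0.0 dist 0.062
{'wx': 0.0, 'wy': 0.0, 'wz': 0.0, 'tx': 0.0069, 'ty': 0.0008, 'tz': -0.0055}
{'wx': 0.0, 'wy': 0.0, 'wz': 0.0, 'tx': 0.0069, 'ty': 0.0008, 'tz': -0.0055}
{'wx': 0.0, 'wy': 0.0, 'wz': 0.0, 'tx': 0.0069, 'ty': 0.0008, 'tz': -0.0055}
{'wx': 0.0, 'wy': 0.0, 'wz': 0.0, 'tx': 0.0069, 'ty': 0.0008, 'tz': -0.0055}
{'wx': 0.0, 'wy': 0.0, 'wz': 0.0, 'tx': 0.0069, 'ty': 0.0008, 'tz': -0.0055}
{'wx': 0.0, 'wy': 0.0, 'wz': 0.0, 'tx': 0.0069, 'ty': 0.0008, 'tz': -0.0055}
{'wx': 0.0, 'wy': 0.0, 'wz': 0.0, 'tx': 0.0069, 'ty': 0.0008, 'tz': -0.0055}
```

Emit:
drive_tool(steps=[{"wx": 0,"wy": 0,"wz": 0,"tx": 0.003,"ty": 0,"tz": -0.002,"hand": 130},{"wx": 0,"wy": 0,"wz": 0,"tx": 0.006,"ty": 0.001,"tz": -0.005,"hand": 130},{"wx": 0,"wy": 0,"wz": 0,"tx": 0.008,"ty": 0.001,"tz": -0.006,"hand": 130},{"wx": 0,"wy": 0,"wz": 0,"tx": 0.008,"ty": 0.001,"tz": -0.006,"hand": 130},{"wx": 0,"wy": 0,"wz": 0,"tx": 0.008,"ty": 0.001,"tz": -0.006,"hand": 130},{"wx": 0,"wy": 0,"wz": 0,"tx": 0.008,"ty": 0.001,"tz": -0.006,"hand": 130},{"wx": 0,"wy": 0,"wz": 0,"tx": 0.008,"ty": 0.001,"tz": -0.006,"hand": 130}])

```text
clock: 10.55
position: [0.5375, 0.0367, 0.0258]
ee_rot: [0.372, 2.574, 0.46]
force: [0.3, -0.1, -0.8]
opening: 0.0418
```

```bash
python3 rec.py; python3 - <<'E'
from kin import *
from workcell import ctrl
s=ctrl.read_state();rows(s,[.50,.035,.07],pushR(-.16,.25,.42),5)
im=ctrl.grab_frame("side")[:,:,::-1]; cv2.imwrite("pics/side8c.png",cv2.resize(im[110:260,150:300],(600,600),interpolation=cv2.INTER_CUBIC))
E
```

```text
t 10.55 pos [0.5375 0.0367 0.0258] tilt 0.6085 xyaw 2.7558 ypar -0.1899 F [ 0.3 -0.1 -0.8] q [ 0.174  0.241 -0.618 -0.923 -0.2   -1.167] op 0.0418
rotvec tool [-0.0586  0.237  -0.0071] deg 14.0 dist 0.058
{'wx': -0.0117, 'wy': 0.0474, 'wz': -0.0014, 'tx': 0.0025, 'ty': 0.0018, 'tz': -0.0112}
{'wx': -0.0117, 'wy': 0.0474, 'wz': -0.0014, 'tx': 0.003, 'ty': 0.0019, 'tz': -0.011}
{'wx': -0.0117, 'wy': 0.0474, 'wz': -0.0014, 'tx': 0.0035, 'ty': 0.0021, 'tz': -0.0109}
{'wx': -0.0117, 'wy': 0.0474, 'wz': -0.0014, 'tx': 0.004, 'ty': 0.0022, 'tz': -0.0107}
{'wx': -0.0117, 'wy': 0.0474, 'wz': -0.0014, 'tx': 0.0045, 'ty': 0.0023, 'tz': -0.0104}
```

View pics/side8c.png

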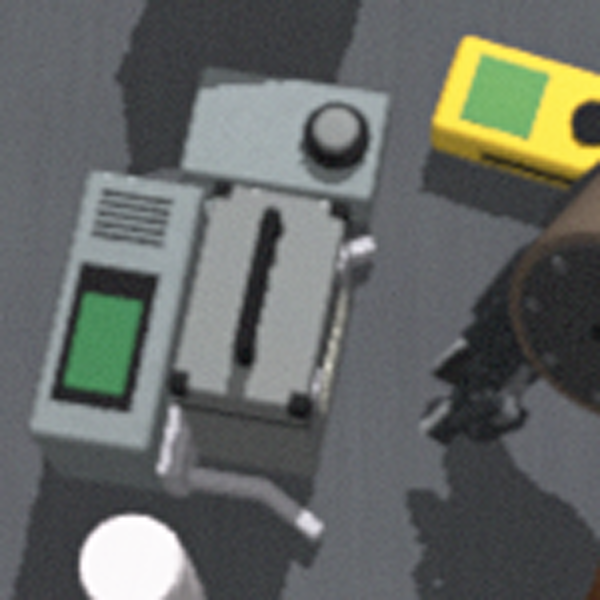

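The box stays put against the stop after backing off: its corners at (175,394), (216,186) and (311,414) are unchanged. Now I unwind the tilt.

Emit:
drive_tool(steps=[{"wx": -0.012,"wy": 0.047,"wz": -0.001,"tx": 0.003,"ty": 0.002,"tz": -0.011,"hand": 255},{"wx": -0.012,"wy": 0.047,"wz": -0.001,"tx": 0.003,"ty": 0.002,"tz": -0.011,"hand": 255},{"wx": -0.012,"wy": 0.047,"wz": -0.001,"tx": 0.004,"ty": 0.002,"tz": -0.011,"hand": 255},{"wx": -0.012,"wy": 0.047,"wz": -0.001,"tx": 0.004,"ty": 0.002,"tz": -0.011,"hand": 255},{"wx": -0.012,"wy": 0.047,"wz": -0.001,"tx": 0.005,"ty": 0.002,"tz": -0.01,"hand": 255}])

```text
clock: 11.1
position: [0.4921, 0.0366, 0.0699]
ee_rot: [0.302, 2.791, 0.614]
force: [-0.6, -0.1, -0.0]
opening: 0.0
```

```bash
python3 rec.py; python3 - <<'E'
from kin import *
from workcell import ctrl
s=ctrl.read_state();rows(s,[.49,.035,.14],pushR(-.16,0,.4),5)
E
```

```text
t 11.1 pos [0.4921 0.0366 0.0699] tilt 0.5064 xyaw 2.8753 ypar -0.1604 F [-0.6 -0.1 -0. ] q [ 0.12   0.16  -0.563 -0.673 -0.579 -1.385] op 0.0
rotvec tool [ 0.0389  0.2395 -0.0051] deg 13.9 dist 0.0701
{'wx': 0.0078, 'wy': 0.0479, 'wz': -0.001, 'tx': -0.0027, 'ty': 0.0058, 'tz': -0.0125}
{'wx': 0.0078, 'wy': 0.0479, 'wz': -0.001, 'tx': -0.0021, 'ty': 0.0057, 'tz': -0.0127}
{'wx': 0.0078, 'wy': 0.0479, 'wz': -0.001, 'tx': -0.0015, 'ty': 0.0056, 'tz': -0.0128}
{'wx': 0.0078, 'wy': 0.0479, 'wz': -0.001, 'tx': -0.0009, 'ty': 0.0055, 'tz': -0.0129}
{'wx': 0.0078, 'wy': 0.0479, 'wz': -0.001, 'tx': -0.0003, 'ty': 0.0054, 'tz': -0.013}
```

Emit:
drive_tool(steps=[{"wx": 0.008,"wy": 0.048,"wz": -0.001,"tx": -0.002,"ty": 0.006,"tz": -0.012,"hand": 255},{"wx": 0.008,"wy": 0.048,"wz": -0.001,"tx": -0.002,"ty": 0.006,"tz": -0.013,"hand": 255},{"wx": 0.008,"wy": 0.048,"wz": -0.001,"tx": -0.001,"ty": 0.006,"tz": -0.013,"hand": 255},{"wx": 0.008,"wy": 0.048,"wz": -0.001,"tx": -0.001,"ty": 0.005,"tz": -0.013,"hand": 255},{"wx": 0.008,"wy": 0.048,"wz": -0.001,"tx": 0,"ty": 0.005,"tz": -0.013,"hand": 255}])

```text
clock: 11.6
position: [0.4858, 0.0345, 0.1429]
ee_rot: [0.243, 3.046, 0.631]
force: [0.2, -0.0, -0.2]
opening: 0.0003
```

```bash
python3 rec.py; python3 - <<'E'
from kin import *
from workcell import ctrl
s=ctrl.read_state();rows(s,[.49,.02,.25],pushR(-.16,0,0),6)
E
```

```text
t 11.6 pos [0.4858 0.0345 0.1429] tilt 0.4076 xyaw 2.9843 ypar -0.1619 F [ 0.2 -0.  -0.2] q [ 0.127  0.151 -0.373 -0.475 -0.992 -1.605] op 0.0003
rotvec tool [ 0.4074 -0.0111  0.0005] deg 23.4 dist 0.1082
{'wx': 0.0679, 'wy': -0.0019, 'wz': 0.0001, 'tx': -0.0009, 'ty': 0.005, 'tz': -0.0173}
{'wx': 0.0679, 'wy': -0.0019, 'wz': 0.0001, 'tx': -0.0009, 'ty': 0.0038, 'tz': -0.0176}
{'wx': 0.0679, 'wy': -0.0019, 'wz': 0.0001, 'tx': -0.0009, 'ty': 0.0026, 'tz': -0.0178}
{'wx': 0.0679, 'wy': -0.0019, 'wz': 0.0001, 'tx': -0.001, 'ty': 0.0014, 'tz': -0.0179}
{'wx': 0.0679, 'wy': -0.0019, 'wz': 0.0001, 'tx': -0.001, 'ty': 0.0002, 'tz': -0.018}
{'wx': 0.0679, 'wy': -0.0019, 'wz': 0.0001, 'tx': -0.001, 'ty': -0.0011, 'tz': -0.018}
```

Emit:
drive_tool(steps=[{"wx": 0.068,"wy": -0.002,"wz": 0,"tx": -0.001,"ty": 0.005,"tz": -0.017,"hand": 255},{"wx": 0.068,"wy": -0.002,"wz": 0,"tx": -0.001,"ty": 0.004,"tz": -0.018,"hand": 255},{"wx": 0.068,"wy": -0.002,"wz": 0,"tx": -0.001,"ty": 0.003,"tz": -0.018,"hand": 255},{"wx": 0.068,"wy": -0.002,"wz": 0,"tx": -0.001,"ty": 0.001,"tz": -0.018,"hand": 255},{"wx": 0.068,"wy": -0.002,"wz": 0,"tx": -0.001,"ty": 0,"tz": -0.018,"hand": 255},{"wx": 0.068,"wy": -0.002,"wz": 0,"tx": -0.001,"ty": -0.001,"tz": -0.018,"hand": 255}])

```text
clock: 12.2
position: [0.4911, 0.0187, 0.2549]
ee_rot: [0.258, 3.13, -0.025]
force: [0.8, -0.2, -0.4]
opening: 0.0001
```

```bash
python3 rec.py; python3 - <<'E'
from kin import *
from workcell import ctrl
s=ctrl.read_state();rows(s,[.57,-.14,.22],pushR(-.16,0,0),7)
E
```

```text
t 12.2 pos [0.4911 0.0187 0.2549] tilt 0.0159 xyaw 2.9768 ypar -0.1648 F [ 0.8 -0.2 -0.4] q [ 0.451  0.037 -0.349  0.015 -1.192 -2.192] op 0.0001
rotvec tool [-0.0157  0.0024 -0.0048] deg 0.9 dist 0.1806
{'wx': -0.0022, 'wy': 0.0003, 'wz': -0.0007, 'tx': -0.0148, 'ty': -0.0204, 'tz': 0.0053}
{'wx': -0.0022, 'wy': 0.0003, 'wz': -0.0007, 'tx': -0.0148, 'ty': -0.0205, 'tz': 0.0053}
{'wx': -0.0022, 'wy': 0.0003, 'wz': -0.0007, 'tx': -0.0148, 'ty': -0.0205, 'tz': 0.0052}
{'wx': -0.0022, 'wy': 0.0003, 'wz': -0.0007, 'tx': -0.0148, 'ty': -0.0205, 'tz': 0.0052}
{'wx': -0.0022, 'wy': 0.0003, 'wz': -0.0007, 'tx': -0.0148, 'ty': -0.0205, 'tz': 0.0051}
{'wx': -0.0022, 'wy': 0.0003, 'wz': -0.0007, 'tx': -0.0148, 'ty': -0.0205, 'tz': 0.0051}
{'wx': -0.0022, 'wy': 0.0003, 'wz': -0.0007, 'tx': -0.0148, 'ty': -0.0206, 'tz': 0.005}
```

Emit:
drive_tool(steps=[{"wx": -0.002,"wy": 0,"wz": -0.001,"tx": -0.005,"ty": -0.02,"tz": 0.005,"hand": 255},{"wx": -0.002,"wy": 0,"wz": -0.001,"tx": -0.012,"ty": -0.02,"tz": 0.005,"hand": 255},{"wx": -0.002,"wy": 0,"wz": -0.001,"tx": -0.015,"ty": -0.02,"tz": 0.005,"hand": 255},{"wx": -0.002,"wy": 0,"wz": -0.001,"tx": -0.015,"ty": -0.021,"tz": 0.005,"hand": 255},{"wx": -0.002,"wy": 0,"wz": -0.001,"tx": -0.015,"ty": -0.021,"tz": 0.005,"hand": 255},{"wx": -0.002,"wy": 0,"wz": -0.001,"tx": -0.015,"ty": -0.021,"tz": 0.005,"hand": 255},{"wx": -0.002,"wy": 0,"wz": -0.001,"tx": -0.015,"ty": -0.021,"tz": 0.005,"hand": 255}])

```text
clock: 12.9
position: [0.5628, -0.1368, 0.2254]
ee_rot: [0.225, 3.122, -0.002]
force: [-0.5, 0.1, 1.1]
opening: 0.0001
```

```bash
python3 rec.py; python3 - <<'E'
from kin import *
from workcell import ctrl
s=ctrl.read_state();c=ctrl.get_calibration("wrist")
im=ctrl.grab_frame("wrist")[:,:,::-1]; cv2.imwrite("pics/w9.png",im)
np.savez("cal_wrist.npz",**c)
print("pred btn px",proj(c,[[.603,-.1435,.058]]),"tcp ground",proj(c,[list(s["position"][:2])+[.058]]))
E
```

```text
t 12.9 pos [ 0.5628 -0.1368  0.2254] tilt 0.0114 xyaw 2.9975 ypar -0.1441 F [-0.5  0.1  1.1] q [ 0.101  0.199 -0.224  0.003 -1.137 -1.818] op 0.0001
pred btn px [[253.05309301 206.66727544]] tcp ground [[253.87779033 169.37148392]]
```

View pics/w9.png

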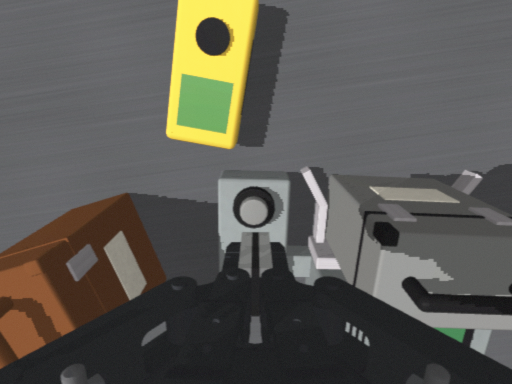

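```bash
python3 - <<'E'
from kin import *
from workcell import ctrl
C["wrist"]=dict(np.load("cal_wrist.npz"))
for z in(.05,.055,.06): print(z,rayz("wrist",(253,210.5),z).round(4),rayz("top",full("top",(488,342)),z).round(4),rayz("side",full("side",(338,130)),z).round(4))
s=ctrl.read_state();rows(s,[.605,-.1435,.10],target(np.pi-.144,0),6)
E
```

```text
0.05 [ 0.6103 -0.1447  0.05  ] [ 0.6075 -0.1441  0.05  ] [ 0.6019 -0.1475  0.05  ]
0.055 [ 0.6084 -0.1444  0.055 ] [ 0.6062 -0.1435  0.055 ] [ 0.6018 -0.1454  0.055 ]
0.06 [ 0.6066 -0.1441  0.06  ] [ 0.6049 -0.1428  0.06  ] [ 0.6016 -0.1432  0.06  ]
rotvec tool [-0.0013  0.01   -0.0007] deg 0.6 dist 0.1308
{'wx': -0.0002, 'wy': 0.0017, 'wz': -0.0001, 'tx': -0.0067, 'ty': 0.0003, 'tz': 0.0207}
{'wx': -0.0002, 'wy': 0.0017, 'wz': -0.0001, 'tx': -0.0067, 'ty': 0.0003, 'tz': 0.0207}
{'wx': -0.0002, 'wy': 0.0017, 'wz': -0.0001, 'tx': -0.0068, 'ty': 0.0003, 'tz': 0.0207}
{'wx': -0.0002, 'wy': 0.0017, 'wz': -0.0001, 'tx': -0.0068, 'ty': 0.0003, 'tz': 0.0207}
{'wx': -0.0002, 'wy': 0.0017, 'wz': -0.0001, 'tx': -0.0068, 'ty': 0.0003, 'tz': 0.0207}
{'wx': -0.0002, 'wy': 0.0017, 'wz': -0.0001, 'tx': -0.0069, 'ty': 0.0003, 'tz': 0.0207}
```

Emit:
drive_tool(steps=[{"wx": 0,"wy": 0.002,"wz": 0,"tx": -0.007,"ty": 0,"tz": 0.02,"hand": 255},{"wx": 0,"wy": 0.002,"wz": 0,"tx": -0.007,"ty": 0,"tz": 0.02,"hand": 255},{"wx": 0,"wy": 0.002,"wz": 0,"tx": -0.007,"ty": 0,"tz": 0.02,"hand": 255},{"wx": 0,"wy": 0.002,"wz": 0,"tx": -0.007,"ty": 0,"tz": 0.02,"hand": 255},{"wx": 0,"wy": 0.002,"wz": 0,"tx": -0.007,"ty": 0,"tz": 0.02,"hand": 255},{"wx": 0,"wy": 0.002,"wz": 0,"tx": -0.007,"ty": 0,"tz": 0.02,"hand": 255}])

```text
clock: 13.55
position: [0.6086, -0.147, 0.1024]
ee_rot: [0.231, 3.13, -0.001]
force: [1.1, 0.8, 0.7]
opening: -0.0
```

```bash
python3 rec.py; python3 - <<'E'
from kin import *
from workcell import ctrl
s=ctrl.read_state();rows(s,[.605,-.1435,.072],target(np.pi-.144,0),4)
im=ctrl.grab_frame("wrist")[:,:,::-1]; cv2.imwrite("pics/w10.png",im)
im=ctrl.grab_frame("side")[:,:,::-1]; cv2.imwrite("pics/side10c.png",cv2.resize(im[110:260,150:300],(600,600),interpolation=cv2.INTER_CUBIC))
E
```

```text
t 13.55 pos [ 0.6086 -0.147   0.1024] tilt 0.0031 xyaw 2.9943 ypar -0.1473 F [1.1 0.8 0.7] q [ 0.075  0.385 -0.266  0.002 -0.917 -1.794] op -0.0
rotvec tool [-0.0006  0.003  -0.0033] deg 0.3 dist 0.0308
{'wx': -0.0002, 'wy': 0.0007, 'wz': -0.0008, 'tx': 0.001, 'ty': 0.0007, 'tz': 0.0076}
{'wx': -0.0002, 'wy': 0.0007, 'wz': -0.0008, 'tx': 0.001, 'ty': 0.0007, 'tz': 0.0076}
{'wx': -0.0002, 'wy': 0.0007, 'wz': -0.0008, 'tx': 0.001, 'ty': 0.0007, 'tz': 0.0076}
{'wx': -0.0002, 'wy': 0.0007, 'wz': -0.0008, 'tx': 0.001, 'ty': 0.0007, 'tz': 0.0076}
```

View pics/w10.png

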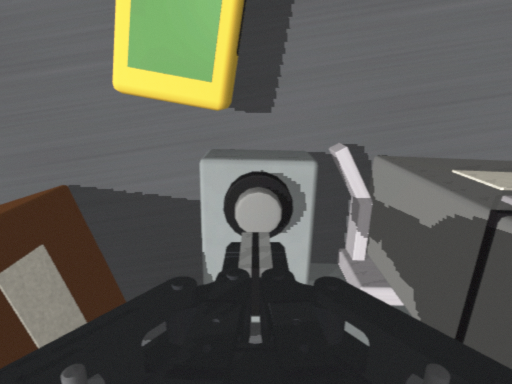

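View pics/side10c.png

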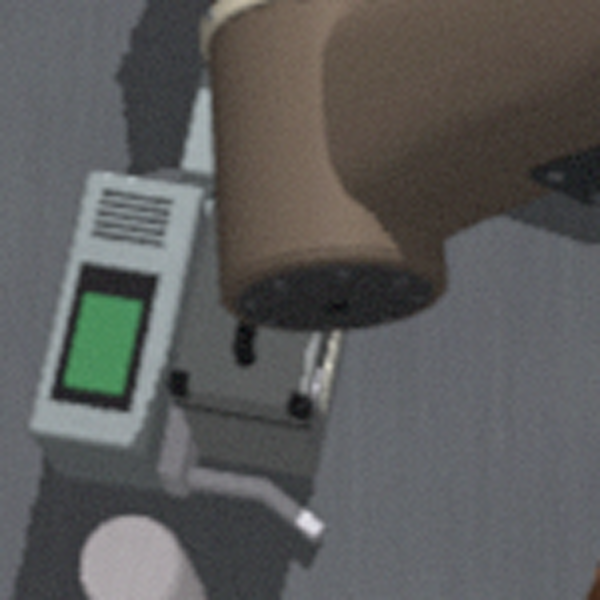

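Emit:
drive_tool(steps=[{"wx": 0,"wy": 0.001,"wz": 0,"tx": 0.001,"ty": 0.001,"tz": 0.008,"hand": 255},{"wx": 0,"wy": 0.001,"wz": 0,"tx": 0.001,"ty": 0,"tz": 0.008,"hand": 255},{"wx": 0,"wy": 0.001,"wz": 0,"tx": 0.001,"ty": 0.001,"tz": 0.008,"hand": 255},{"wx": 0,"wy": 0,"wz": 0,"tx": 0,"ty": 0,"tz": 0.006,"hand": 255}])

```text
clock: 14.05
position: [0.6047, -0.1439, 0.0714]
ee_rot: [-0.231, -3.132, 0.001]
force: [0.4, -0.6, -0.1]
opening: 0.0001
```

```bash
python3 rec.py; python3 - <<'E'
from kin import *
from workcell import ctrl
c=ctrl.get_calibration("wrist");s=ctrl.read_state();C["wrist"]=c
im=ctrl.grab_frame("wrist")[:,:,::-1]; cv2.imwrite("pics/w11.png",im[100:340,130:400]); 
print(proj(c,[[.605,-.1435,z] for z in(.055,.06)]),proj(c,s["position"]))
E
```

```text
t 14.05 pos [ 0.6047 -0.1439  0.0714] tilt 0.0015 xyaw 2.9944 ypar -0.1472 F [ 0.4 -0.6 -0.1] q [ 8.000e-02  4.150e-01 -3.030e-01  1.000e-03 -8.550e-01 -1.799e+00] op 0.0001
[[253.5670719  232.24883269]
 [253.51330538 236.04412041]] [[252.46078016 245.11583472]]
```

View pics/w11.png

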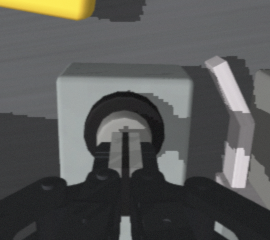

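Emit:
drive_tool(steps=[{"wx": 0,"wy": 0,"wz": 0,"tx": 0,"ty": 0,"tz": 0.004,"hand": 255},{"wx": 0,"wy": 0,"wz": 0,"tx": 0,"ty": 0,"tz": 0.004,"hand": 255},{"wx": 0,"wy": 0,"wz": 0,"tx": 0,"ty": 0,"tz": 0.003,"hand": 255}])

```text
clock: 14.4
position: [0.6048, -0.144, 0.0607]
ee_rot: [-0.23, -3.133, 0.002]
force: [-10.6, 5.1, 29.7]
opening: -0.0
```

Emit:
drive_tool(steps=[{"wx": 0,"wy": 0,"wz": 0,"tx": 0,"ty": 0,"tz": 0.003,"hand": 255},{"wx": 0,"wy": 0,"wz": 0,"tx": 0,"ty": 0,"tz": 0.003,"hand": 255}])

```text
clock: 14.6
position: [0.6049, -0.144, 0.0607]
ee_rot: [0.227, 3.133, -0.004]
force: [-10.4, 5.4, 27.8]
opening: -0.0003
```

```bash
python3 - <<'E'
from workcell import ctrl
import cv2
im=ctrl.grab_frame("wrist")[:,:,::-1]; cv2.imwrite("pics/w12.png",cv2.resize(im[160:280,190:320],(650,600),interpolation=cv2.INTER_CUBIC))
im=ctrl.grab_frame("top")[:,:,::-1]; cv2.imwrite("pics/top12.png",cv2.resize(im[100:250,200:350],(600,600),interpolation=cv2.INTER_CUBIC))
E
```

```text
(no output)
```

View pics/w12.png

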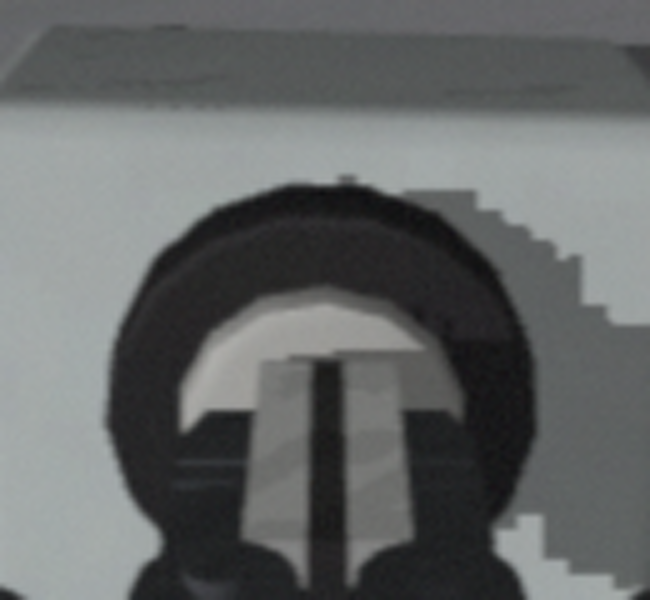

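Emit:
drive_tool(steps=[{"wx": 0,"wy": 0,"wz": 0,"tx": 0,"ty": 0,"tz": -0.002,"hand": 255}])

```text
clock: 14.8
position: [0.6047, -0.144, 0.064]
ee_rot: [0.226, 3.132, -0.004]
force: [-1.1, 0.4, 2.5]
opening: -0.0001
```

Emit:
drive_tool(steps=[{"wx": 0,"wy": 0,"wz": 0,"tx": 0,"ty": 0,"tz": -0.001,"hand": 255}])

```text
clock: 14.9
position: [0.6049, -0.144, 0.066]
ee_rot: [0.226, 3.131, -0.004]
force: [-0.3, -0.1, 1.2]
opening: -0.0001
```

Emit:
drive_tool(steps=[{"wx": 0,"wy": 0,"wz": 0,"tx": 0,"ty": 0,"tz": -0.001,"hand": 255}])

```text
clock: 15.0
position: [0.6049, -0.144, 0.0672]
ee_rot: [0.226, 3.13, -0.003]
force: [-1.2, 0.6, 0.3]
opening: -0.0001
```

Emit:
drive_tool(steps=[{"wx": 0,"wy": 0,"wz": 0,"tx": 0,"ty": 0,"tz": -0.001,"hand": 255}])

```text
clock: 15.1
position: [0.605, -0.144, 0.0681]
ee_rot: [0.226, 3.13, -0.003]
force: [0.1, 0.6, 0.2]
opening: -0.0002
```

Emit:
drive_tool(steps=[{"wx": 0,"wy": 0,"wz": 0,"tx": 0,"ty": 0,"tz": -0.01,"hand": 255},{"wx": 0,"wy": 0,"wz": 0,"tx": 0,"ty": 0,"tz": -0.02,"hand": 255},{"wx": 0,"wy": 0,"wz": 0,"tx": 0,"ty": 0,"tz": -0.02,"hand": 255},{"wx": 0,"wy": 0,"wz": 0,"tx": 0,"ty": 0,"tz": -0.03,"hand": 255},{"wx": 0,"wy": 0,"wz": 0,"tx": 0.01,"ty": 0,"tz": -0.03,"hand": 255},{"wx": 0,"wy": 0,"wz": 0,"tx": 0.02,"ty": 0,"tz": -0.03,"hand": 255},{"wx": 0,"wy": 0,"wz": 0,"tx": 0.03,"ty": 0,"tz": -0.02,"hand": 255},{"wx": 0,"wy": 0,"wz": 0,"tx": 0.03,"ty": 0,"tz": 0,"hand": 255}])

```text
clock: 15.9
position: [0.5161, -0.1311, 0.2338]
ee_rot: [-0.228, -3.133, 0.006]
force: [-0.0, 0.6, 0.2]
opening: 0.0002
```

Emit:
drive_tool(steps=[{"wx": 0,"wy": 0,"wz": 0,"tx": 0.03,"ty": -0.02,"tz": 0,"hand": 255},{"wx": 0,"wy": 0,"wz": 0,"tx": 0.03,"ty": -0.03,"tz": 0,"hand": 255},{"wx": 0,"wy": 0,"wz": 0,"tx": 0.01,"ty": -0.03,"tz": 0,"hand": 255},{"wx": 0,"wy": 0,"wz": 0,"tx": 0,"ty": -0.03,"tz": 0,"hand": 255},{"wx": 0,"wy": 0,"wz": 0,"tx": 0,"ty": 0,"tz": 0,"hand": 255}])

```text
clock: 16.4
position: [0.4255, -0.2314, 0.2391]
ee_rot: [0.221, 3.127, -0.005]
force: [1.1, 0.3, -0.3]
opening: -0.0002
```

```bash
python3 rec.py; python3 - <<'E'
from workcell import ctrl
import cv2
for n,(r,c) in {"side":(110,150),"top":(100,200)}.items():
    im=ctrl.grab_frame(n)[:,:,::-1]; cv2.imwrite(f"pics/{n}13.png",im); cv2.imwrite(f"pics/{n}13c.png",cv2.resize(im[r:r+150,c:c+150],(600,600),interpolation=cv2.INTER_CUBIC))
E
```

```text
t 16.4 pos [ 0.4255 -0.2314  0.2391] tilt 0.0078 xyaw 3.0005 ypar -0.1411 F [ 1.1  0.3 -0.3] q [-0.088  0.029 -0.389  0.003 -1.145 -1.625] op -0.0002
```

View pics/side13c.png

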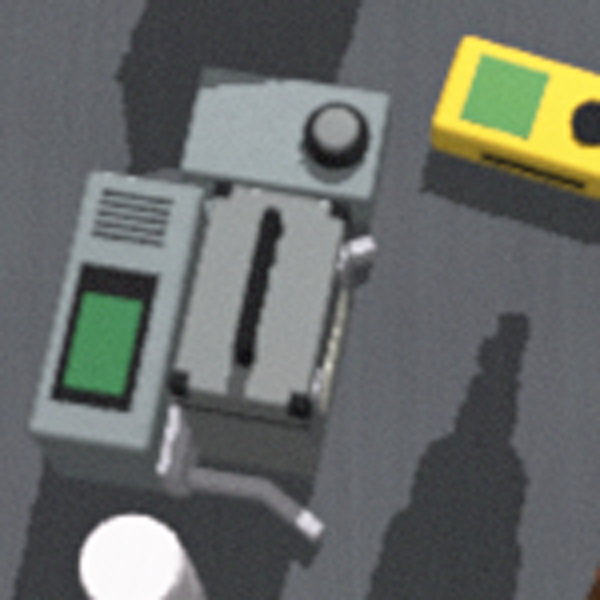

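View pics/top13.png

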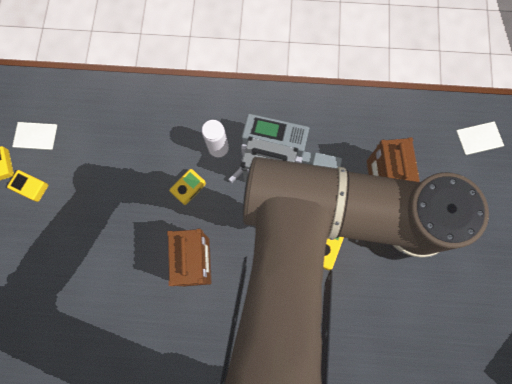

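Emit:
drive_tool(steps=[{"wx": 0,"wy": 0,"wz": 0,"tx": 0,"ty": -0.04,"tz": -0.01,"hand": 255},{"wx": 0,"wy": 0,"wz": 0,"tx": 0,"ty": -0.04,"tz": -0.01,"hand": 255},{"wx": 0,"wy": 0,"wz": 0,"tx": 0,"ty": -0.04,"tz": -0.01,"hand": 255},{"wx": 0,"wy": 0,"wz": 0,"tx": 0,"ty": -0.04,"tz": -0.01,"hand": 255},{"wx": 0,"wy": 0,"wz": 0,"tx": 0,"ty": -0.04,"tz": -0.01,"hand": 255},{"wx": 0,"wy": 0,"wz": 0,"tx": 0,"ty": -0.04,"tz": 0,"hand": 255},{"wx": 0,"wy": 0,"wz": 0,"tx": 0,"ty": -0.04,"tz": 0,"hand": 255},{"wx": 0,"wy": 0,"wz": 0,"tx": 0,"ty": 0,"tz": 0,"hand": 255}])

```text
clock: 17.3
position: [0.3925, -0.5115, 0.2913]
ee_rot: [0.201, 3.128, -0.003]
force: [0.2, 0.2, -0.6]
opening: -0.0004
```

```bash
python3 rec.py; python3 - <<'E'
from workcell import ctrl
import cv2
n="top";r,c=100,200
im=ctrl.grab_frame(n)[:,:,::-1]; cv2.imwrite(f"pics/{n}14.png",im); cv2.imwrite(f"pics/{n}14c.png",cv2.resize(im[r:r+150,c:c+150],(600,600),interpolation=cv2.INTER_CUBIC))
E
```

```text
t 17.3 pos [ 0.3925 -0.5115  0.2913] tilt 0.0077 xyaw 3.0133 ypar -0.1283 F [ 0.2  0.2 -0.6] q [-0.616  0.275  0.03  -0.002 -1.318 -1.083] op -0.0004
```

View pics/top14c.png

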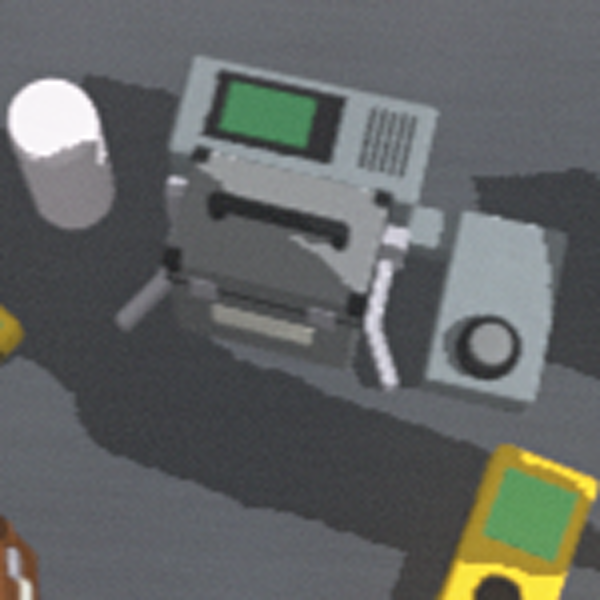

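```bash
python3 - <<'E'
from fit0 import *
X=[(40,65,170),(40,-65,170),(-40,-65,170),(-40,65,170)]
bt=[(T,x,u) for x,u in zip(X,[(194,148),(393,192),(363,315),(167,272)])]
bs=[(S,x,u) for x,u in zip(X,[(175,394),(216,186),(349,206),(311,414)])]
def rel(p,pd):
    c,s=np.cos(pd[2]),np.sin(pd[2]);dx=p[:2]-pd[:2];return np.round([c*dx[0]+s*dx[1],-s*dx[0]+c*dx[1],p[2]-pd[2]],4)
for nm,bb in(("top",bt),("side",bs),("both",bt+bs)):
    p,r=fit(bb,[.64,.01,-.16]);print(nm,p.round(4),r.round(1).tolist())
    for k,dd in(("top",[o for o in d if o[0]==T]),("side",[o for o in d if o[0]==S]),("all",d)):
        pd,_=fit(dd,[.645,.01,-.18]);print("   dock",k,pd.round(4),rel(p,pd))
# back-stop lines at z=.06, both views; box face distance at ends
for n,P,Q in ((S,(233,218),(185,473)),(T,(405,248),(168,199))):
    a=rayz(n,full(n,P),.06);b=rayz(n,full(n,Q),.06)
    F=tf(p,[[.04,-.065,.06],[.04,.065,.06]]);u=(b-a)[:2];u/=np.linalg.norm(u);nn=np.array([u[1],-u[0]])
    print(n,"gap at ends",[(a-f)[:2]@nn for f in F])
E
```

```text
top [ 0.64    0.0064 -0.1598] [[0.2, 1.1], [-0.4, 0.7], [0.6, -0.7], [-0.4, -1.0]]
   dock top [ 0.6461  0.0088 -0.1892] [-0.0055 -0.0034  0.0293]
   dock side [ 0.6451  0.0122 -0.1735] [-0.004  -0.0065  0.0137]
   dock all [ 0.6454  0.0105 -0.1804] [-0.0046 -0.005   0.0206]
side [ 0.6408  0.0114 -0.1577] [[-0.1, -0.1], [0.1, 0.1], [-0.1, -0.0], [0.1, 0.1]]
   dock top [ 0.6461  0.0088 -0.1892] [-0.0057  0.0016  0.0315]
   dock side [ 0.6451  0.0122 -0.1735] [-0.0042 -0.0015  0.0158]
   dock all [ 0.6454  0.0105 -0.1804] [-0.0047  0.      0.0227]
both [ 0.6406  0.0092 -0.1589] [[-0.9, 0.8], [-1.5, 0.4], [-0.5, -1.1], [-1.4, -1.3], [-0.0, -1.1], [0.2, -0.8], [-0.0, -0.9], [0.1, -0.8]]
   dock top [ 0.6461  0.0088 -0.1892] [-0.0054 -0.0006  0.0303]
   dock side [ 0.6451  0.0122 -0.1735] [-0.0039 -0.0037  0.0146]
   dock all [ 0.6454  0.0105 -0.1804] [-0.0044 -0.0022  0.0215]
side gap at ends [np.float64(0.002780572190525636), np.float64(0.0015642813512845883)]
top gap at ends [np.float64(0.0028349179983105065), np.float64(0.0015609858381308527)]
```

```bash
python3 - <<'E'
from kin import *
from workcell import ctrl
s=ctrl.read_state();rows(s,[.56,-.11,.30],target(np.pi-.128,0),14)
E
```

```text
rotvec tool [-0.0008  0.0078  0.0001] deg 0.4 dist 0.4335
{'wx': -0.0001, 'wy': 0.0006, 'wz': 0.0, 'tx': -0.0082, 'ty': 0.0299, 'tz': -0.0006}
{'wx': -0.0001, 'wy': 0.0006, 'wz': 0.0, 'tx': -0.0082, 'ty': 0.0299, 'tz': -0.0006}
{'wx': -0.0001, 'wy': 0.0006, 'wz': 0.0, 'tx': -0.0082, 'ty': 0.0299, 'tz': -0.0006}
{'wx': -0.0001, 'wy': 0.0006, 'wz': 0.0, 'tx': -0.0082, 'ty': 0.0299, 'tz': -0.0006}
{'wx': -0.0001, 'wy': 0.0006, 'wz': 0.0, 'tx': -0.0082, 'ty': 0.0299, 'tz': -0.0006}
{'wx': -0.0001, 'wy': 0.0006, 'wz': 0.0, 'tx': -0.0082, 'ty': 0.0299, 'tz': -0.0006}
{'wx': -0.0001, 'wy': 0.0006, 'wz': 0.0, 'tx': -0.0082, 'ty': 0.0299, 'tz': -0.0006}
{'wx': -0.0001, 'wy': 0.0006, 'wz': 0.0, 'tx': -0.0082, 'ty': 0.0299, 'tz': -0.0006}
{'wx': -0.0001, 'wy': 0.0006, 'wz': 0.0, 'tx': -0.0082, 'ty': 0.0299, 'tz': -0.0006}
{'wx': -0.0001, 'wy': 0.0006, 'wz': 0.0, 'tx': -0.0082, 'ty': 0.0299, 'tz': -0.0006}
{'wx': -0.0001, 'wy': 0.0006, 'wz': 0.0, 'tx': -0.0082, 'ty': 0.0299, 'tz': -0.0006}
{'wx': -0.0001, 'wy': 0.0006, 'wz': 0.0, 'tx': -0.0082, 'ty': 0.0299, 'tz': -0.0006}
{'wx': -0.0001, 'wy': 0.0006, 'wz': 0.0, 'tx': -0.0082, 'ty': 0.0299, 'tz': -0.0006}
{'wx': -0.0001, 'wy': 0.0006, 'wz': 0.0, 'tx': -0.0082, 'ty': 0.0299, 'tz': -0.0006}
```

Emit:
drive_tool(steps=[{"wx": 0,"wy": 0.001,"wz": 0,"tx": -0.008,"ty": 0.03,"tz": -0.001,"hand": 255},{"wx": 0,"wy": 0.001,"wz": 0,"tx": -0.008,"ty": 0.03,"tz": -0.001,"hand": 255},{"wx": 0,"wy": 0.001,"wz": 0,"tx": -0.008,"ty": 0.03,"tz": -0.001,"hand": 255},{"wx": 0,"wy": 0.001,"wz": 0,"tx": -0.008,"ty": 0.03,"tz": -0.001,"hand": 255},{"wx": 0,"wy": 0.001,"wz": 0,"tx": -0.008,"ty": 0.03,"tz": -0.001,"hand": 255},{"wx": 0,"wy": 0.001,"wz": 0,"tx": -0.008,"ty": 0.03,"tz": -0.001,"hand": 255},{"wx": 0,"wy": 0,"wz": 0,"tx": -0.008,"ty": 0.03,"tz": -0.001,"hand": 255}])

```text
clock: 18.05
position: [0.4791, -0.2959, 0.2969]
ee_rot: [-0.198, -3.134, -0.003]
force: [0.1, -0.9, -0.9]
opening: -0.0001
```

Emit:
drive_tool(steps=[{"wx": 0,"wy": 0,"wz": 0,"tx": -0.008,"ty": 0.03,"tz": -0.001,"hand": 255},{"wx": 0,"wy": 0,"wz": 0,"tx": -0.008,"ty": 0.03,"tz": -0.001,"hand": 255},{"wx": 0,"wy": 0,"wz": 0,"tx": -0.008,"ty": 0.03,"tz": -0.001,"hand": 255},{"wx": 0,"wy": 0,"wz": 0,"tx": -0.008,"ty": 0.03,"tz": -0.001,"hand": 255},{"wx": 0,"wy": 0,"wz": 0,"tx": -0.008,"ty": 0.02,"tz": -0.001,"hand": 255},{"wx": 0,"wy": 0,"wz": 0,"tx": 0,"ty": 0,"tz": 0,"hand": 255}])

```text
clock: 18.65
position: [0.5386, -0.1433, 0.3041]
ee_rot: [0.177, 3.136, 0.006]
force: [-0.8, 0.1, 0.7]
opening: -0.0003
```

```bash
python3 rec.py; python3 - <<'E'
from workcell import ctrl
import cv2,numpy as np
c=ctrl.get_calibration("wrist"); np.savez("cal_wrist.npz",**c)
im=ctrl.grab_frame("wrist")[:,:,::-1]; cv2.imwrite("pics/w15.png",im)
E
```

```text
t 18.65 pos [ 0.5386 -0.1433  0.3041] tilt 0.004 xyaw 3.0287 ypar -0.1129 F [-0.8  0.1  0.7] q [ 0.089  0.125 -0.132 -0.004 -1.313 -1.771] op -0.0003
```

View pics/w15.png

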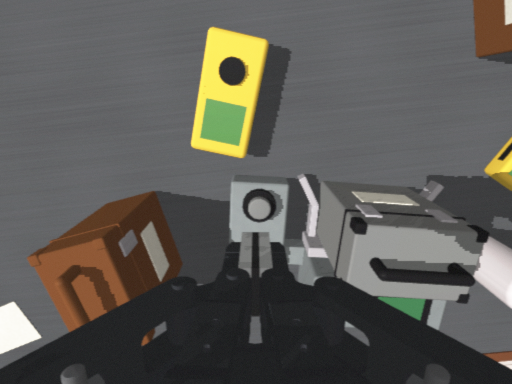

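```bash
python3 - <<'E'
import cv2
from kin import *
im=cv2.imread("pics/w15.png"); c=dict(np.load("cal_wrist.npz"))
big=cv2.resize(im[170:290,285:405],(600,600),interpolation=cv2.INTER_CUBIC)
p=[.6406,.0092,-.1589]
for z,col in((.06,(0,0,255)),(.022,(0,255,0))):
    for x in(.03,.04,.05): 
        u=(proj(c,tf(p,[x,-.065,z]))[0]+.5-[285,170])*5; cv2.circle(big,tuple(int(v) for v in u),3,col,-1); print(z,x,u)
cv2.imwrite("pics/w15c.png",big)
E
```

```text
0.06 0.03 [197.60440309 340.76194247]
0.06 0.04 [193.58033137 373.85587121]
0.06 0.05 [189.61027518 406.50557678]
0.022 0.03 [169.85867041 285.66043688]
0.022 0.04 [166.32400522 316.49296397]
0.022 0.05 [162.8330754 346.9439919]
```

View pics/w15c.png

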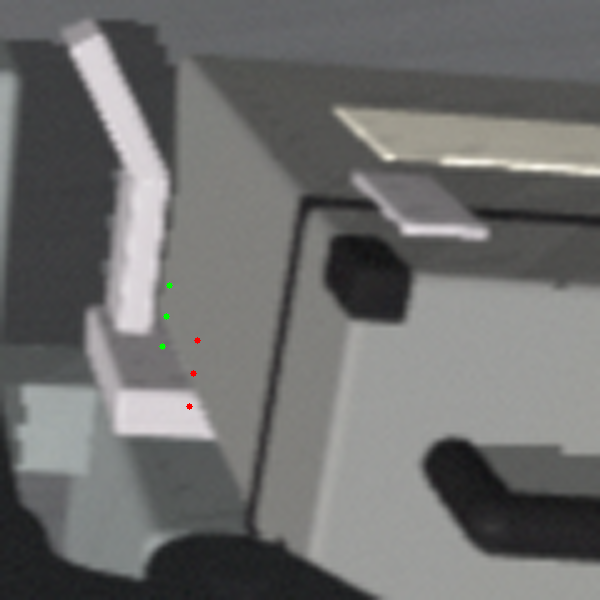

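```bash
python3 - <<'E'
from kin import *
C["wrist"]=dict(np.load("cal_wrist.npz"))
f=lambda u:(np.array(u)+.5)/5-.5+[285,170]
A=rayz("wrist",f((181,53)),0);s1=rayz("wrist",f((112,389)),.06);s2=rayz("wrist",f((191,389)),.06);r=rayz("wrist",f((155,333)),.022)
print("corner",A,"stop",s1,s2,"rail end",r)
for y in (-.15,-.16,-.175):
    n=np.array([np.cos(y),np.sin(y)]);print(y,"corner->stop along n", (s1-A)[:2]@n,(s2-A)[:2]@n,"rail end",(r-A)[:2]@n)
print(tf([.6406,.0092,-.1589],[-.04,-.065,0]))
E
```

```text
corner [ 0.59515826 -0.04840833  0.        ] stop [ 0.67203339 -0.08386203  0.06      ] [ 0.67451993 -0.06211495  0.06      ] rail end [ 0.67500766 -0.06484424  0.022     ]
-0.15 corner->stop along n 0.08131004896737723 0.08051882330152306 rail end 0.08140893044076918
-0.16 corner->stop along n 0.08154165481684456 0.08053172767114229 rail end 0.08144804741244042
-0.175 corner->stop along n 0.0818737676434534 0.08053598446940341 rail end 0.08149145048862119
[[ 0.59081883 -0.04865184  0.        ]]
```

```bash
python3 -c "
from workcell import ctrl
print(ctrl.hand_in())"
```

```text
the job is handed in; nothing more can be done
None
```

The job is handed in: the grey box stands against the back stop in the dock, and the start button was pressed fully down and let go. No verdict came back.

**Box:** I pushed it low on its near face, with the contact centre about 24 mm up, using the two part-open fingertips on a tilted tool. On the way I turned it gently to match the dock.
- The push force rose from about 11 N while sliding to about 33 N when it met the stop.
- The last close wrist view puts the stop 80.5–81.5 mm from the box's near face, and the box is 80 mm deep, so any gap is about 1 mm.
- It is square to the stop within about 0.01 rad and about 2–5 mm off the middle.

**Button:** I pressed it with the shut fingertips to a hard stop at z = 0.0607, at about 28 N. The spring force faded to nothing at about z = 0.067, which fits the 6 mm of travel, and the button looked fully up again in the pictures.

**Bystanders:** The multimeter, gas can and detector looked unmoved in the pictures. The robot touched nothing at hand-in.

**What disagreed or went wrong:**
- **Dock fit:** fitting the whole dock from the fixed cameras put the box 4–6 mm short and 0.02 rad off square. The fixed-camera view of the stop edge put the gap at 2–3 mm. I trusted the stop-edge and wrist measurements more.
- **Wrist force:** early on, with the tool in free air, an elbow joint reached the edge of its range. The wrist force spiked briefly to about 112 N, under the 120 N limit, and I changed the approach posture after that.

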